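# Put tooth cards away in the tooth cabinet

### The job

Put the three cards of front teeth away in the open drawer of the tooth cabinet, carrying on the short shingled row in its middle lane towards the drawer's front: lay each card in line with its teeth end to the back, propped on the bare part of the card behind and overlapping it by about half its length, with its own bare end down on the drawer floor, so that every row of teeth stays uncovered. Lay the cards down rather than dropping them, and leave the card of back teeth (two rows of four, one along each side) and the other things on the bench where they are. When the row is laid, push the drawer fully shut with the row still in order.

Things in the scene. Friction and masses are not known exactly. Their poses are not given: they have to be found in the camera images.
- card1_mid (a point): Front-teeth card: flat grey carrier 48 mm (x) by 54 mm wide (y) by 6 mm thick; one row of six ivory teeth across it at its +x end (teeth take the last 14 mm, 5 mm proud), bare end with blank paper label at -x. 20 to 45 g, starts flat on the bench, teeth up. Point: middle of the carrier, half-way up its 6 mm; z out of the toothed face. The three are alike, any order.
- card2_mid (a point): Front-teeth card: flat grey carrier 48 mm (x) by 54 mm wide (y) by 6 mm thick; one row of six ivory teeth across it at its +x end (teeth take the last 14 mm, 5 mm proud), bare end with blank paper label at -x. 20 to 45 g, starts flat on the bench, teeth up. Point: middle of the carrier, half-way up its 6 mm; z out of the toothed face. The three are alike, any order.
- card3_mid (a point): Front-teeth card: flat grey carrier 48 mm (x) by 54 mm wide (y) by 6 mm thick; one row of six ivory teeth across it at its +x end (teeth take the last 14 mm, 5 mm proud), bare end with blank paper label at -x. 20 to 45 g, starts flat on the bench, teeth up. Point: middle of the carrier, half-way up its 6 mm; z out of the toothed face. The three are alike, any order.
- back_card_mid (a point): Back-teeth card, left alone: the same carrier with two rows of four chunky teeth, one along each side (+y and -y), no label; point in the middle of the carrier
- row_end (a point): Middle (half-way up the carrier) of the foremost stored card of the middle lane, where the row carries on. Axes are the drawer's: +x to its back (into the cabinet), z up; the lane runs along x. This card leans: teeth end (+x) raised by 13.3 degrees, bare end on the lane's floor, 8.5 mm below this point. Stored cards are like the loose ones, 26 mm apart (22 mm overlap), and do not shift
- lane_front (a point): On the middle lane's floor (104 mm above the bench) at its front end, against the inside of the drawer's front; axes as row_end's, which is 149 mm behind it (+x). Lane 87 mm wide between 3 mm ribs. Stored cards of the side lanes, centred 91 mm to either side and up to 24 mm above the floor, leave 37 mm beside a middle-lane card. The front rises 35 mm above the floor, the side walls 22 mm
- drawer_front (a point): Where the drawer is pushed shut: middle of the upper part of its outer front face (looks to -x; 286 mm wide, from 28 mm below to 13 mm above this point). A pull lip 90 mm wide sticks out 10 mm, 23 mm below. The cabinet's top (310 mm wide, grey) is 30 mm above this point; when shut, the face stands 12 mm in front of the cabinet's face
- drawer (a joint): How far the drawer is pushed in, in m: 0.200 is fully shut (its stop); starts near 0, that is about 0.2 m open; grows as it is pushed along row_end's +x. Stays where it is left; sliding takes about 2 N
- cast: stone model of a lower jaw, about 60 x 70 x 28 mm, loose; origin at the middle of its underside
- pliers: wire-bending pliers with black grips, 135 mm long along x, 10 mm thick, lying; origin at the rivet, at bench level
- wax_knife: wax knife with a wooden handle, 172 mm long along x (from -125 to 47 mm), 12 mm thick, lying among the cards; origin at bench level under the handle's blade end
- pencil: red pencil 145 mm long along x, 7 mm thick, lying; origin under its middle
- mix_bowl: black rubber mixing bowl, 110 mm across, 60 mm high; origin at the middle of its underside
- monomer: amber bottle, 56 mm across, 115 mm high; origin at the middle of its underside
There are look-alikes about, which are no part of the job. Leave any yellow look-alike of the part that bears card3_mid alone.

How it is judged:
By the outcome, as a careful person would: the job done as asked, in the order asked, and still so for the second after the job is handed in, with the robot touching nothing.
It also fails if it takes over 72 s, if anything falls off the work surface, if the arm or the gripper's body presses on something with over 40 N, if the wrist force passes 120 N, or if a joint passes its speed limit or range.

### The arm

A 6-joint arm with a two-finger parallel gripper is mounted at the origin on the work surface. World frame = base frame: x ahead of the robot, y to its left, z up, the work surface at z = 0. Lengths are in mm, angles in rad, forces in N, time in s.
With the tool pointing down it reaches from about 375 to 975 mm from the base axis. Payload 3.8 kg.
Tool frame: the origin (TCP) lies at the very end of the fingers, on their centre line; the grasp point (between the pads) lies 19 mm behind it (grip_depth is the distance from the TCP to the grasp point, in mm); y points along the fingers, x is the direction in which the jaws open and shut, and the axes are right-handed (so a half turn about y gives the same grasp; the last joint's range is limited). The gripper opens to 85 mm and grips with 20 to 120 N. Pads are 22 mm wide; open, the fingers measure 114 mm over their backs; the gripper's body (76 mm by 85 mm) begins 54 mm behind the grasp point. The pads swing forward as they close: fully open they stand 13 mm farther back than shut.
Start: joints at [-1.299, 0.264, 1.604, -0, 1.274, -0.037], TCP at [205.137, -643.068, 208.48] pointing down, gripper open.
Joint ranges: [-2.63, 2.63], [-0.94, 2.18], [0.31, 2.57], [-1.31, 4.45], [0, 2.66], [-2.55, 2.55]. Speed limits (rad/s): [2.57, 2.57, 3.14, 3.14, 3.14, 3.14].

### API

Orientations are given as a unit quaternion [x, y, z, w].
In Python, from rig import * gives the robot as it stands.
- The arm moves only by the shell command python3 -m pendant 'ROWS' [FORCE]. ROWS is JSON, one flat list of numbers, 5 for each row, row after row: the shift along the tool's x, y, z in mm, then the turn about the tool's y in degrees, then the opening, from 0 (shut) to 1 (fully open). In form: [tx, ty, tz, roll, grip, tx, ty, tz, roll, grip, ...]. A call has exactly 5 rows; each row shifts and turns the pose as measured when the row begins, along the tool's axes as they then stand; what a row does not reach is not made up. A row lasts 1/8 s, in which the tool goes at most 62.5 mm and 10.7 degrees, less where a joint would pass 70% of its speed; a pose out of reach is approached as far as the arm can. A call is refused whole if a number of a shift passes 62.5 or a number of a turn 10.7, either way. A call with a gripper value outside its range is refused whole. The fingers move at their own pace and stop on an object; FORCE is the grip in N (left out, the last holds). Time passes only in rows, so rows that do not move let the fingers close, or fill a call up. It gives the time, the measured TCP pose, the force and the opening at its end, in the units of the state.
- observe(): the state, without advancing time (a new reading comes with each control period).
- camera(name): name is "side" or "top"; returns a dict with "pixels" (400x640x3 uint8, blue, green, red), "K" (3x3 intrinsics, pixels), "D" ([k1, k2, p1, p2, k3] as OpenCV has them; the pictures are not rectified), "xyz" and "attitude" of the camera in the world. Camera axes: x right, y down, z forward; pixel columns grow to the right and rows downward; lengths in mm; the calibration is good to about 2 mm. A picture is of the moment at which its call begins. There is no depth.
- hand_in(): hands the job in, once; it reports no verdict.
The state is a dict: "time_s": time; "joints": joint angles; "dq": joint speeds; "joint_torque": joint torques, N m; "position": TCP position; "orientation": TCP orientation; "ft_force": force on the tool from outside, world axes, zero at the start; "ft_torque": the same for the moment, N m; "grip_width": finger opening in mm.
Only numpy, scipy, OpenCV 4.12 (cv2) and the standard library are available. Lean on these libraries where they do the work, as an engineer would, in place of code of your own. Each camera call takes 0.05 s, during which the arm holds its last target.

## Working session

There is one attempt and no reset: what is moved stays moved. The work goes in short steps, Python scripts to look and compute and a shell command to move; the robot and the scene stay as the last step left them, time stands still between calls to the robot, and variables do not carry over. Pictures are saved under pics/ and viewed, and the job is handed in when it is done.

```bash
mkdir -p pics; ls; python3 - <<'E'
from rig import *
import cv2
s=observe();print(s)
for n in("top","side"):
    c=camera(n);cv2.imwrite(f"pics/{n}0.png",c["pixels"]);print(n,c["K"],c["D"],c["xyz"],c["attitude"])
E
```

```text
pics
{'time_s': 0.0, 'joints': array([-1.29888580e+00,  2.64765851e-01,  1.60539196e+00,  1.02417190e-05,
        1.27368585e+00, -3.68876754e-02]), 'dq': array([-8.59624349e-04, -7.51615437e-06, -4.53700189e-04, -5.10318693e-04,
        2.74671733e-04,  2.86703811e-04]), 'joint_torque': array([ 6.40634371e-04, -5.15105760e+01, -3.67317688e+01, -2.12024923e-05,
        1.27482330e-02, -2.43419390e-05]), 'position': array([ 204.94008108, -642.31079064,  207.14382077]), 'orientation': array([-0.57044865,  0.41778217, -0.41653676,  0.57143987]), 'ft_force': array([ 0.37558724, -0.16788819, -0.42520137]), 'ft_torque': array([ 0.00952007, -0.01577523,  0.02695706]), 'grip_width': 85.3487059339913}
top [[499.85848818   0.         323.876173  ]
 [  0.         499.85848818 200.55119034]
 [  0.           0.           1.        ]] [0.03215889 0.         0.         0.         0.        ] [ 317.16338507  -27.96344791 1561.67020983] [-0.69838702  0.71253853 -0.03869889  0.05519797]
side [[419.42838867   0.         323.18811901]
 [  0.         419.42838867 202.41995506]
 [  0.           0.           1.        ]] [-0.00774769  0.          0.          0.          0.        ] [ 74.1836823  718.26334586 799.22622246] [-0.2422065   0.87268459 -0.40685909  0.11926142]
```

View pics/top0.png

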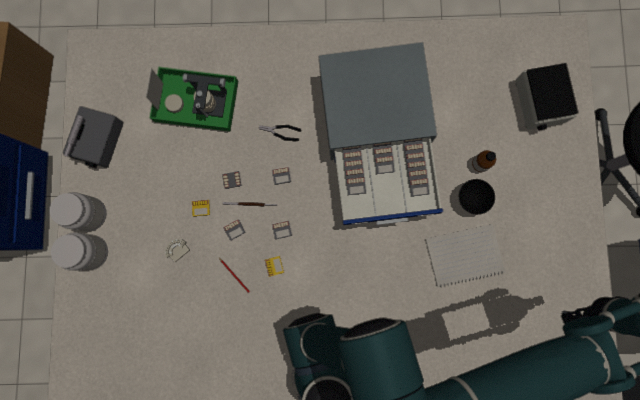

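View pics/side0.png

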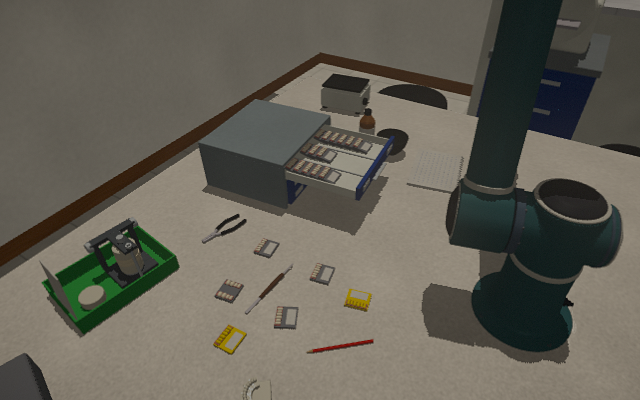

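The top view shows three grey cards (281,176), (234,230) and (282,230), the back-teeth card at (232,180), yellow look-alikes at (201,208) and (274,266), and the drawer at about (390,180). I'll zoom in and measure next.

```bash
cat > h.py <<'E'
import numpy as np,cv2
from scipy.spatial.transform import Rotation as R
def ray(c,uv):
    p=cv2.undistortPoints(np.array(uv,float).reshape(-1,1,2),c["K"],c["D"]).reshape(-1,2)
    d=np.c_[p,np.ones(len(p))]
    return np.array(c["xyz"]),R.from_quat(c["attitude"]).apply(d)
def plane(c,uv,z):
    o,d=ray(c,uv);return o+d*((z-o[2])/d[:,2])[:,None]
def proj(c,P):
    P=np.array(P,float).reshape(-1,3);r=R.from_quat(c["attitude"]).inv()
    return cv2.projectPoints(r.apply(P-np.array(c["xyz"])),np.zeros(3),np.zeros(3),c["K"],c["D"])[0].reshape(-1,2)
def crop(img,x0,y0,w,h,k,fn):
    cv2.imwrite(fn,cv2.resize(img[y0:y0+h,x0:x0+w],None,fx=k,fy=k,interpolation=cv2.INTER_CUBIC))
E
python3 - <<'E'
from h import *
a=cv2.imread("pics/top0.png");b=cv2.imread("pics/side0.png")
crop(a,190,150,130,97,6,"pics/t1.png")
crop(a,310,120,140,105,5.7,"pics/t2.png")
crop(b,200,220,160,120,5,"pics/s1.png")
crop(b,270,110,140,100,5.7,"pics/s2.png")
E
```

```text
(no output)
```

View pics/t1.png

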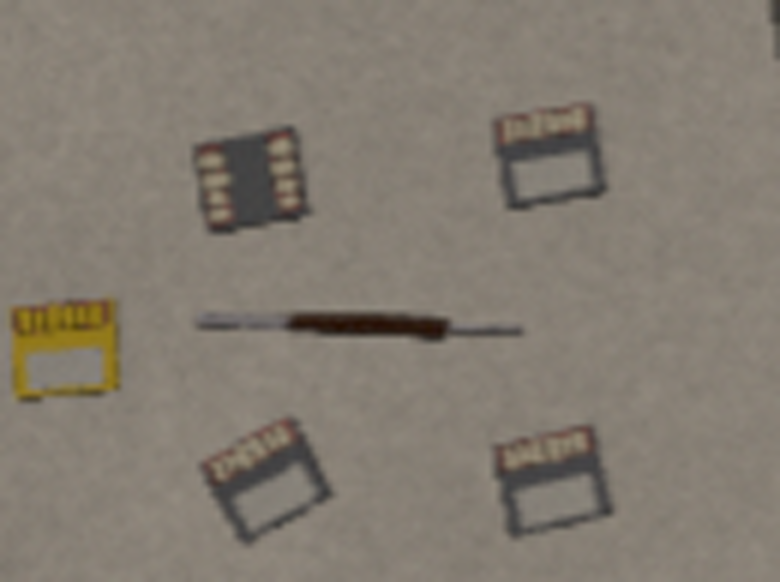

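View pics/t2.png

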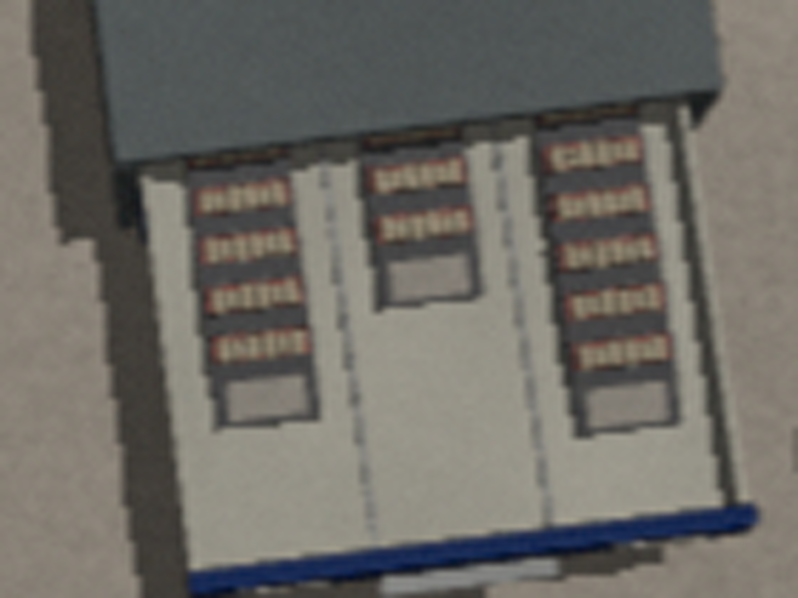

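View pics/s1.png

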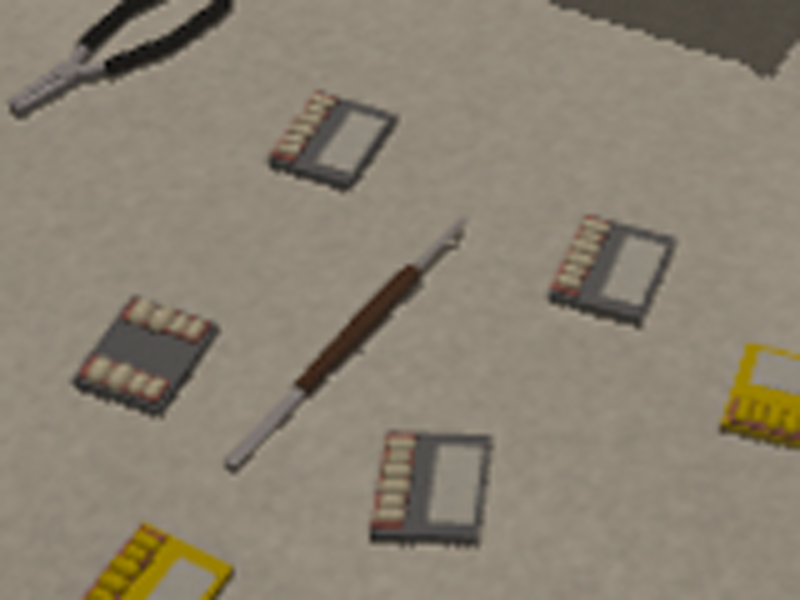

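View pics/s2.png

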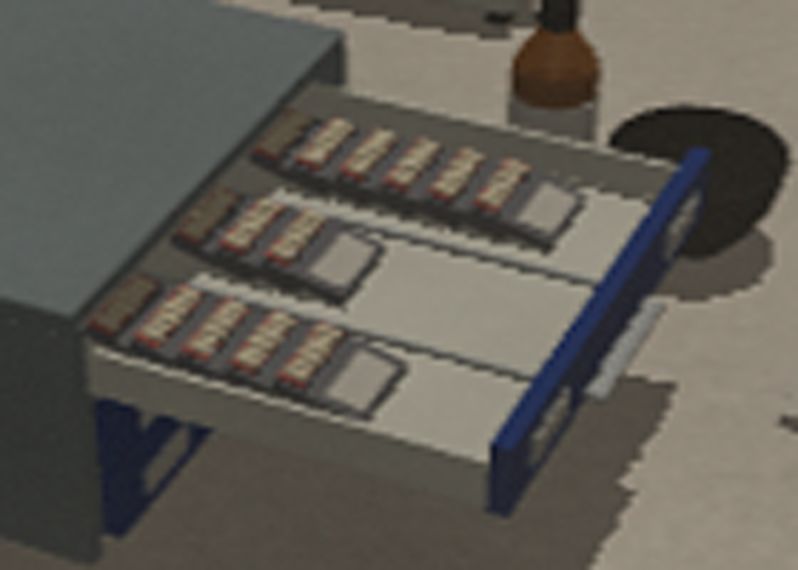

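```bash
python3 - <<'E'
from h import *
from rig import *
s=observe();print(R.from_quat(s["orientation"]).as_matrix().round(3))
T=camera("top");S=camera("side")
import pickle;pickle.dump((T,S),open("cam.pkl","wb"))
a=T["pixels"].astype(int)
print("cal check")
img=T["pixels"]
bg=cv2.GaussianBlur(cv2.medianBlur(img,51),(0,0),5).astype(int)
for (nm,cx,cy) in [("c1",281,176),("c2",234,230),("c3",282,230),("bk",232,180)]:
    r=16
    k=8
    pt=cv2.resize(img[cy-r:cy+r,cx-r:cx+r],None,fx=k,fy=k,interpolation=cv2.INTER_CUBIC).astype(int)
    d=pt.max(2)<85   # dark carrier
    col=(pt[:,:,2]-pt[:,:,0])>28
    m=((d|col)*255).astype(np.uint8)
    m=cv2.morphologyEx(m,cv2.MORPH_CLOSE,np.ones((9,9)))
    cs=cv2.findContours(m,cv2.RETR_EXTERNAL,cv2.CHAIN_APPROX_NONE)[0]
    c=max(cs,key=cv2.contourArea)
    c=cv2.convexHull(c)
    box=cv2.boxPoints(cv2.minAreaRect(c))
    px=(box+.5)/k-.5+[cx-r,cy-r]
    P=plane(T,px,6)
    e=[P[1]-P[0],P[2]-P[1]]
    print(nm,P.mean(0).round(1),[ (np.linalg.norm(v).round(1),np.degrees(np.arctan2(v[1],v[0])).round(1)) for v in e])
    # label: bright low-saturation inside
    cv2.imwrite(f"pics/m_{nm}.png",m)
    h=np.zeros_like(m);cv2.fillPoly(h,[c],255);h=cv2.erode(h,np.ones((13,13)))
    l=((pt.min(2)>95)&(h>0)&((pt[:,:,2]-pt[:,:,0])<28)).astype(np.uint8)
    l=cv2.morphologyEx(l,cv2.MORPH_OPEN,np.ones((9,9)))
    cs=cv2.findContours(l,cv2.RETR_EXTERNAL,cv2.CHAIN_APPROX_NONE)[0]
    if cs:
        c=max(cs,key=cv2.contourArea);box=cv2.boxPoints(cv2.minAreaRect(c));P=plane(T,(box+.5)/k-.5+[cx-r,cy-r],6)
        e=[P[1]-P[0],P[2]-P[1]]
        print("  label",P.mean(0).round(1),[ (np.linalg.norm(v).round(1),np.degrees(np.arctan2(v[1],v[0])).round(1)) for v in e])
E
```

```text
[[ 0.304 -0.001  0.953]
 [-0.953  0.002  0.304]
 [-0.002 -1.     0.   ]]
cal check
c1 [607.6 140.6   6. ] [(np.float64(53.3), np.float64(-81.4)), (np.float64(49.9), np.float64(-170.9))]
  label [598.2 138.7   6. ] [(np.float64(40.8), np.float64(-81.0)), (np.float64(20.2), np.float64(-170.5))]
c2 [440.9 289.5   6. ] [(np.float64(54.5), np.float64(-61.6)), (np.float64(49.0), np.float64(-150.9))]
  label [431.2 284.6   6. ] [(np.float64(40.6), np.float64(-62.1)), (np.float64(20.9), np.float64(-151.3))]
c3 [437.  140.8   6. ] [(np.float64(54.0), np.float64(-78.2)), (np.float64(47.9), np.float64(-167.6))]
  label [426.3 138.1   6. ] [(np.float64(40.9), np.float64(-78.1)), (np.float64(20.3), np.float64(-167.5))]
bk [598.2 298.3   6. ] [(np.float64(55.3), np.float64(-80.7)), (np.float64(50.0), np.float64(-169.6))]
```

```bash
python3 - <<'E'
from h import *
import pickle
T,S=pickle.load(open("cam.pkl","rb"))
def lab(C,cx,cy,r,z,k=8,thr=100):
    pt=cv2.resize(C["pixels"][cy-r:cy+r,cx-r:cx+r],None,fx=k,fy=k,interpolation=cv2.INTER_CUBIC).astype(int)
    l=((pt.min(2)>thr)&((pt[:,:,2]-pt[:,:,0])<40)).astype(np.uint8)
    n,L,st,ce=cv2.connectedComponentsWithStats(l)
    i=L[r*k,r*k];c=cv2.findContours((L==i).astype(np.uint8),0,1)[0][0]
    box=(cv2.boxPoints(cv2.minAreaRect(c))+.5)/k-.5+[cx-r,cy-r]
    P=plane(C,box,z);e=[P[1]-P[0],P[2]-P[1]]
    print(thr,i,box.mean(0).round(2),P.mean(0).round(1),[(np.linalg.norm(v).round(1),np.degrees(np.arctan2(v[1],v[0])).round(1)) for v in e])
    return box.mean(0)
for thr in(80,90,100):
  for cx,cy in[(385,169),(357,190),(420,191)]: 
    try:lab(T,cx,cy,9,112.9,thr=thr)
    except Exception as e:print(e)
# blue front top edge
hsv=cv2.cvtColor(T["pixels"],cv2.COLOR_BGR2HSV)
m=((hsv[:,:,0]>100)&(hsv[:,:,0]<130)&(hsv[:,:,1]>120)).astype(np.uint8);m[:, :300]=0
c=max(cv2.findContours(m,0,1)[0],key=cv2.contourArea);box=cv2.boxPoints(cv2.minAreaRect(c));print(box)
P=plane(T,box,139);print(P.round(1))
for i in range(4):v=P[(i+1)%4]-P[i];print(np.linalg.norm(v).round(1),np.degrees(np.arctan2(v[1],v[0])).round(1))
# cabinet top edges
m=T["pixels"][40:150,310:445]
cv2.imwrite("pics/cab.png",m)
for cx,cy in[(337,153),(319,146),(302,168)]:
    p=cv2.resize(S["pixels"],None,fx=1,fy=1)
# side label cross check
for (cx,cy) in[(330,154)]:
  for thr in(80,90,100):
    try:
        b=lab(S,cx,cy,8,112.9,thr=thr)
    except Exception as e:print(e)
E
```

```text
80 3 [384.5 170.5] [ 596.4 -175.6  112.9] [(np.float64(52.4), np.float64(-91.4)), (np.float64(41.4), np.float64(177.9))]
80 3 [356.5  191.75] [535.1 -91.8 112.9] [(np.float64(52.3), np.float64(-91.3)), (np.float64(39.6), np.float64(178.3))]
80 3 [419.5  192.88] [ 527.7 -274.9  112.9] [(np.float64(51.8), np.float64(-91.3)), (np.float64(38.6), np.float64(177.4))]
90 4 [384.94 168.28] [ 603.  -177.1  112.9] [(np.float64(41.6), np.float64(-83.9)), (np.float64(21.6), np.float64(-174.8))]
90 5 [356.35 189.32] [542.3 -91.6 112.9] [(np.float64(41.3), np.float64(-84.1)), (np.float64(21.0), np.float64(-174.6))]
90 3 [419.5  192.94] [ 527.6 -274.9  112.9] [(np.float64(51.8), np.float64(-91.3)), (np.float64(38.3), np.float64(177.4))]
100 4 [384.92 168.26] [ 603.1 -177.1  112.9] [(np.float64(39.5), np.float64(-83.9)), (np.float64(20.0), np.float64(-174.8))]
100 6 [356.32 189.37] [542.2 -91.5 112.9] [(np.float64(39.4), np.float64(-84.5)), (np.float64(19.7), np.float64(-175.0))]
100 6 [419.56 190.46] [ 534.8 -275.4  112.9] [(np.float64(39.7), np.float64(-85.3)), (np.float64(19.7), np.float64(-176.8))]
[[342.69232 220.46985]
 [440.9417  208.5206 ]
 [441.43243 212.55551]
 [343.18304 224.50476]]
[[ 449.2  -49.1  139. ]
 [ 477.6 -329.1  139. ]
 [ 466.  -329.9  139. ]
 [ 437.6  -50.2  139. ]]
281.4 -84.2
11.6 -176.0
281.1 95.8
11.6 5.6
80 1 [329.5 153.5] [ 610.8 -185.   112.9] [(np.float64(85.7), np.float64(-58.5)), (np.float64(48.4), np.float64(-149.7))]
90 3 [329.63 155.17] [ 605.4 -176.9  112.9] [(np.float64(49.8), np.float64(-84.3)), (np.float64(30.1), np.float64(152.9))]
100 4 [329.69 155.18] [ 605.2 -177.   112.9] [(np.float64(47.2), np.float64(-84.5)), (np.float64(28.3), np.float64(152.7))]
```

```bash
cat > g.py <<'E'
import sys
from h import *
from rig import *
s=observe();M=R.from_quat(s["orientation"]).as_matrix();p=s["position"]
x,y,z,j=map(float,sys.argv[1:5])
d=M.T@(np.array([x,y,z])-p)
ja=np.degrees(np.arctan2(M[1,0],M[0,0]))
print("t",s["time_s"].__round__(2),"pos",p.round(1),"jaw",ja.round(1),"f",s["ft_force"].round(1),"w",round(s["grip_width"],1),"tilt",M[2].round(3))
print("tool shift",d.round(1),"len",np.linalg.norm(d).round(1),"roll",round(-((j-ja+90)%180-90),1))
E
python3 g.py 480 -250 207 -78
```

```text
t 0.2 pos [ 205.  -642.6  207.6] jaw -72.3 f [-0.1 -0.6  1.1] w 85.6 tilt [-0.001 -1.     0.   ]
tool shift [-290.4    1.1  381.3] len 479.3 roll 5.7
```

```bash
python3 -m pendant '[-36.2,0,47,0,1,-36.2,0,47,0,1,-36.2,0,47,0,1,-36.2,0,47,0,1,-36.2,0,47,5.8,1]'; python3 g.py 480 -250 207 -78
```

```text
time_s: 0.82
position: [376.0, -395.7, 206.0]
orientation: [-0.546, 0.449, -0.448, 0.547]
ft_force: [-0.6, -0.6, 0.9]
grip_width: 85.6
t 0.82 pos [ 376.  -395.7  206. ] jaw -78.7 f [-0.6 -0.6  0.9] w 85.6 tilt [-0.002 -1.     0.   ]
tool shift [-122.5   -0.8  130.5] len 179.0 roll -0.7
```

```bash
python3 g.py 429.2 139.1 150 -78
```

```text
t 0.82 pos [ 376.  -395.7  206. ] jaw -78.7 f [-0.6 -0.6  0.9] w 85.6 tilt [-0.002 -1.     0.   ]
tool shift [-514.    56.9  156.7] len 540.3 roll -0.7
```

```bash
python3 -m pendant '[-55,4,17,0,1,-55,4,17,0,1,-55,4,17,0,1,-55,4,17,0,1,-55,4,17,0,1]'; python3 g.py 429.2 139.1 100 -78
```

```text
time_s: 1.45
position: [407.7, -100.5, 186.3]
orientation: [-0.545, 0.448, -0.45, 0.547]
ft_force: [2.2, 0.5, -0.2]
grip_width: 85.5
t 1.45 pos [ 407.7 -100.5  186.3] jaw -78.8 f [ 2.2  0.5 -0.2] w 85.5 tilt [-0.    -1.     0.004]
tool shift [-230.8   86.7   67.2] len 255.6 roll -0.8
```

```bash
python3 -m pendant '[-46,17,13.4,0,1,-46,17,13.4,0,1,-46,17,13.4,0,1,-46,17,13.4,0,1,-46,17,13.4,-0.8,1]'; python3 g.py 429.2 139.1 25 -78
```

```text
time_s: 2.08
position: [430.3, 146.8, 101.9]
orientation: [-0.547, 0.441, -0.448, 0.553]
ft_force: [1.5, -0.3, 0.1]
grip_width: 85.3
t 2.08 pos [430.3 146.8 101.9] jaw -77.9 f [ 1.5 -0.3  0.1] w 85.3 tilt [ 0.002 -1.     0.012]
tool shift [ 7.2 76.9 -3.7] len 77.3 roll 0.1
```

```bash
python3 -m pendant '[2,24,-1,0,1,2,24,-1,0,1,2,24,-1,0,1,0,0,0,0,1,0,0,0,0,1]'; python3 g.py 429.2 139.1 5 -78
python3 - <<'E'
from h import *
from rig import *
c=camera("side");crop(c["pixels"],220,200,160,120,5,"pics/s3.png")
c=camera("top");crop(c["pixels"],230,180,120,90,6,"pics/t3.png")
E
```

```text
time_s: 2.7
position: [428.7, 144.9, 27.6]
orientation: [-0.549, 0.439, -0.445, 0.555]
ft_force: [0.2, -0.3, 0.2]
grip_width: 85.4
t 2.7 pos [428.7 144.9  27.6] jaw -77.4 f [ 0.2 -0.3  0.2] w 85.4 tilt [ 0.001 -1.     0.012]
tool shift [ 5.7 22.6 -1. ] len 23.3 roll 0.6
```

View pics/s3.png

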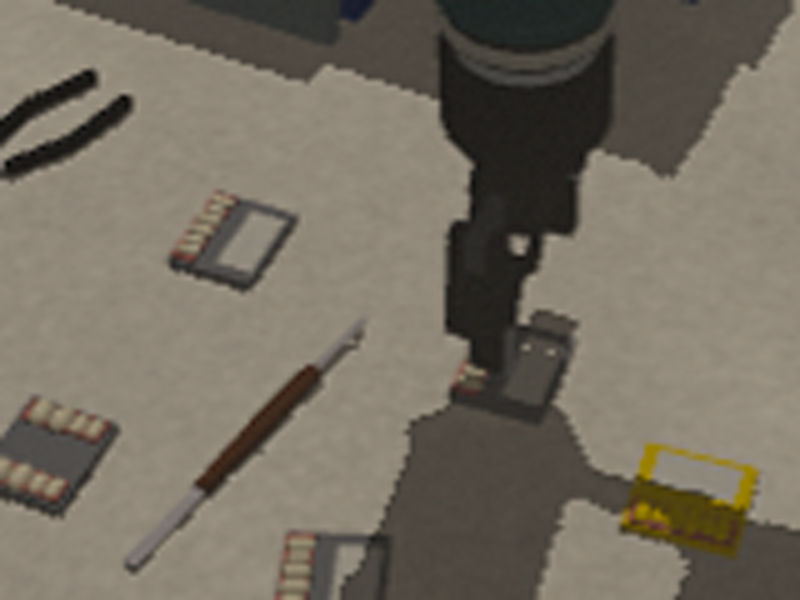

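View pics/t3.png

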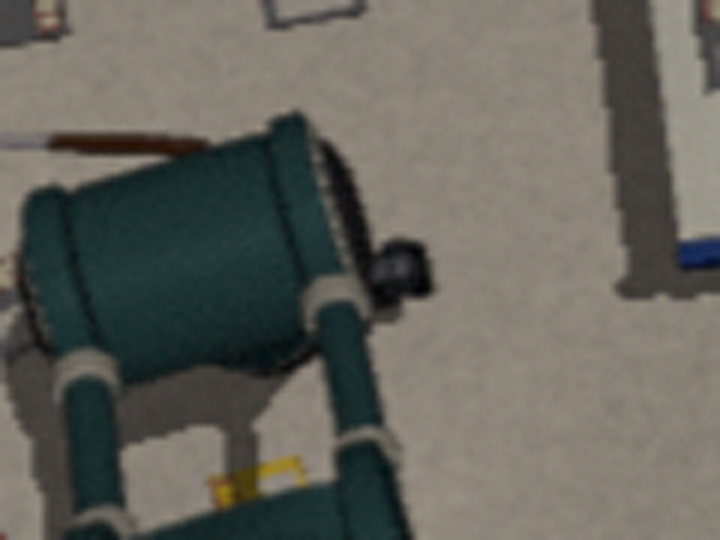

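```bash
python3 -m pendant '[5.7,0,-1,0.6,0.8,0,0,0,0,0.8,0,10,0,0,0.8,0,10,0,0,0.8,0,0,0,0,0.8]' 25; python3 g.py 429.2 139.1 2 -78
python3 - <<'E'
from h import *
from rig import *
c=camera("side");crop(c["pixels"],260,220,120,90,6,"pics/s4.png")
E
```

```text
time_s: 3.42
position: [431.1, 138.9, 8.4]
orientation: [-0.545, 0.442, -0.449, 0.553]
ft_force: [-0.3, -0.2, 0.0]
grip_width: 68.3
t 3.42 pos [431.1 138.9   8.4] jaw -78.1 f [-0.3 -0.2  0. ] w 68.3 tilt [ 0.001 -1.     0.016]
tool shift [-0.6  6.4 -1.9] len 6.7 roll -0.1
```

View pics/s4.png

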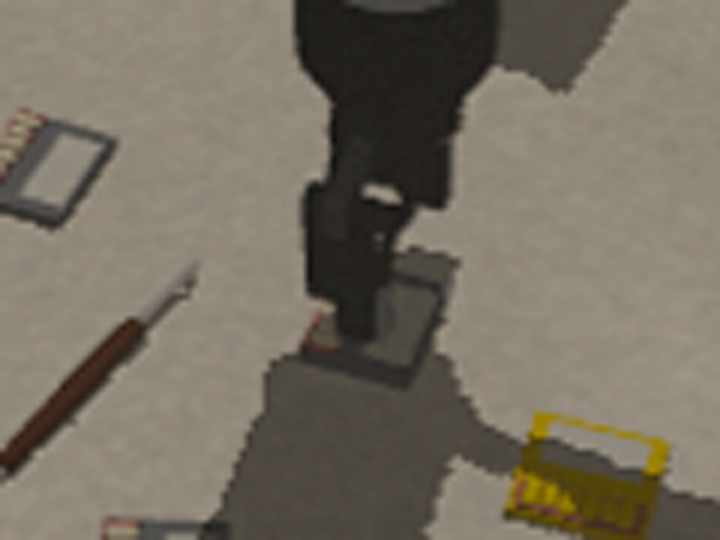

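```bash
python3 -m pendant '[-0.6,4,-1.9,0,0.75,0,3,0,0,0.72,0,0,0,0,0.72,0,0,0,0,0.72,0,0,0,0,0.72]'; python3 g.py 429.2 139.1 0 -78
python3 - <<'E'
from h import *
from rig import *
c=camera("side");crop(c["pixels"],280,240,80,60,10,"pics/s5.png")
s=observe();M=R.from_quat(s["orientation"]).as_matrix()
w=s["grip_width"]
for o in (w/2,w/2+14.5):
  for e in(-11,11):
    b=s["position"]-M[:,0]*o+M[:,2]*e
    print(o,e,[((proj(c,[b[0],b[1],z])[0]-[280,240])*10).round() for z in(0,5,10)])
E
```

```text
time_s: 4.1
position: [429.7, 139.4, 1.5]
orientation: [-0.545, 0.441, -0.449, 0.554]
ft_force: [0.5, -0.9, 1.1]
grip_width: 61.2
t 4.1 pos [429.7 139.4   1.5] jaw -78.1 f [ 0.5 -0.9  1.1] w 61.2 tilt [ 0.001 -1.     0.017]
tool shift [ 0.2  1.4 -0.6] len 1.6 roll -0.1
30.543509309603053 -11 [array([458., 453.]), array([457., 440.]), array([457., 426.])]
30.543509309603053 11 [array([372., 430.]), array([371., 416.]), array([371., 403.])]
45.04350930960305 -11 [array([438., 499.]), array([437., 485.]), array([437., 472.])]
45.04350930960305 11 [array([351., 475.]), array([350., 462.]), array([350., 448.])]
```

View pics/s5.png

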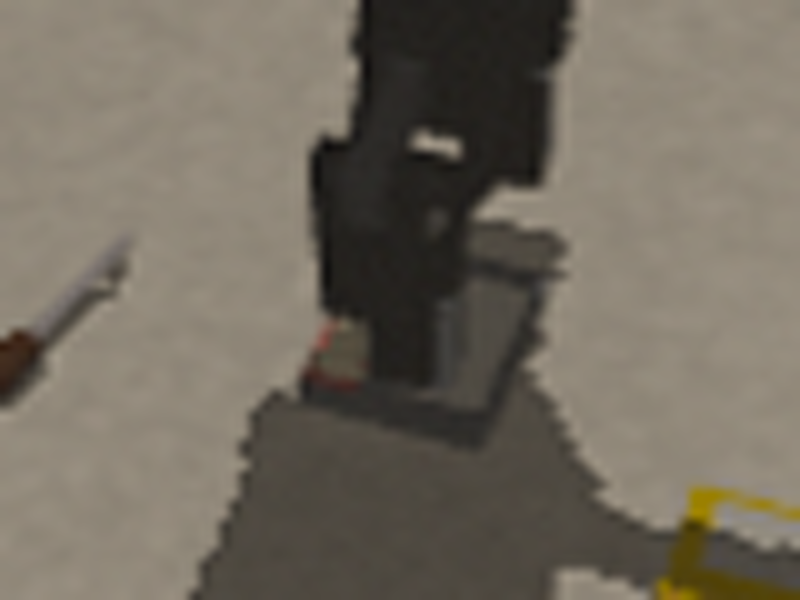

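```bash
python3 -m pendant '[0,3,0,0,0.68,0,3,0,0,0.68,0,0,0,0,0.68,0,0,0,0,0.68,0,0,0,0,0.68]'; python3 g.py 429.2 139.1 -5 -78
python3 - <<'E'
from h import *
from rig import *
c=camera("side");crop(c["pixels"],280,240,80,60,10,"pics/s6.png")
E
```

```text
time_s: 4.78
position: [429.9, 139.4, -4.9]
orientation: [-0.545, 0.441, -0.45, 0.554]
ft_force: [1.0, -0.3, 0.2]
grip_width: 58.1
t 4.78 pos [429.9 139.4  -4.9] jaw -78.1 f [ 1.  -0.3  0.2] w 58.1 tilt [ 0.001 -1.     0.017]
tool shift [ 0.2  0.1 -0.8] len 0.8 roll -0.1
```

View pics/s6.png

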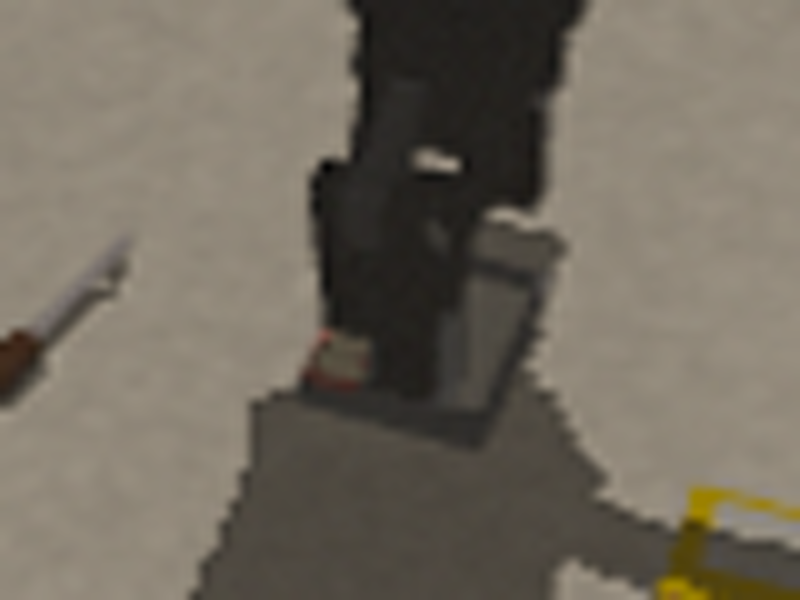

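```bash
python3 -m pendant '[0,2,0,0,0.68,0,2,0,0,0.68,0,0,0,0,0.68,0,0,0,0,0.68,0,0,0,0,0.68]'; python3 g.py 429.2 139.1 -5 -78
python3 - <<'E'
from h import *
from rig import *
c=camera("side");crop(c["pixels"],280,240,80,60,10,"pics/s7.png")
E
```

```text
time_s: 5.45
position: [430.0, 139.5, -9.1]
orientation: [-0.545, 0.441, -0.45, 0.554]
ft_force: [-0.9, 0.3, 0.7]
grip_width: 58.3
t 5.45 pos [430.  139.5  -9.1] jaw -78.1 f [-0.9  0.3  0.7] w 58.3 tilt [ 0.001 -1.     0.017]
tool shift [ 0.2 -4.1 -0.8] len 4.2 roll -0.1
```

View pics/s7.png

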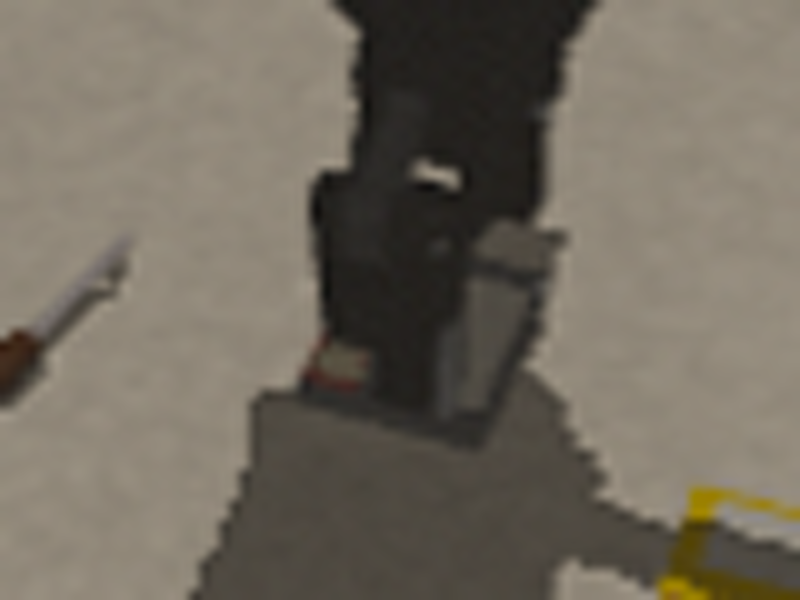

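```bash
python3 -m pendant '[0,2,0,0,0.68,0,1,0,0,0.68,0,0,0,0,0.68,0,0,0,0,0.68,0,0,0,0,0.68]'; python3 g.py 429.2 139.1 -5 -78
python3 - <<'E'
from h import *
from rig import *
c=camera("side");crop(c["pixels"],280,240,80,60,10,"pics/s8.png")
E
```

```text
time_s: 6.12
position: [430.2, 139.5, -12.3]
orientation: [-0.544, 0.441, -0.45, 0.554]
ft_force: [0.3, -1.0, -0.2]
grip_width: 58.1
t 6.12 pos [430.2 139.5 -12.3] jaw -78.1 f [ 0.3 -1.  -0.2] w 58.1 tilt [ 0.001 -1.     0.017]
tool shift [ 0.2 -7.3 -0.9] len 7.4 roll -0.1
```

View pics/s8.png

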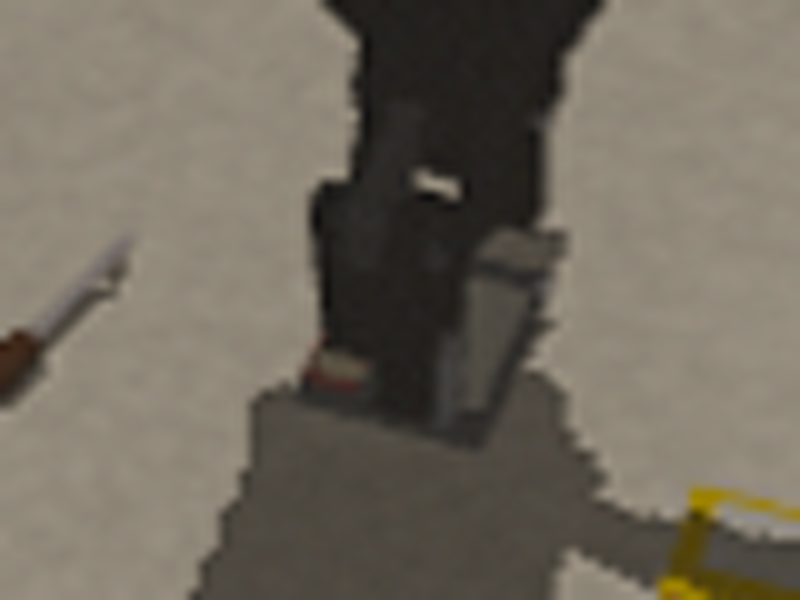

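```bash
python3 -m pendant '[0,0,0,0,0.4,0,0,0,0,0.4,0,0,0,0,0.4,0,-2,0,0,0.4,0,-15,0,0,0.4]' 30; python3 g.py 429.2 139.1 -5 -78
python3 - <<'E'
from h import *
from rig import *
c=camera("side");crop(c["pixels"],280,220,80,60,10,"pics/s9.png")
E
```

```text
time_s: 6.8
position: [428.6, 139.1, 4.4]
orientation: [-0.545, 0.442, -0.449, 0.553]
ft_force: [0.8, -1.1, -0.3]
grip_width: 34.3
t 6.8 pos [428.6 139.1   4.4] jaw -78.1 f [ 0.8 -1.1 -0.3] w 34.3 tilt [ 0.001 -1.     0.015]
tool shift [0.1 9.4 0.5] len 9.4 roll -0.1
```

View pics/s9.png

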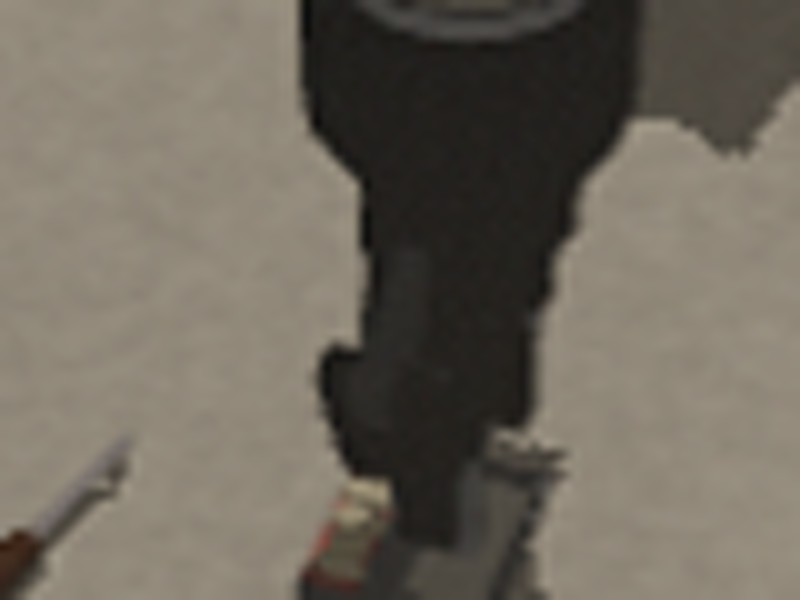

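```bash
python3 -m pendant '[0,0,0,0,0.7,0,0,0,0,0.7,0,0,0,0,0.7,0,0,0,0,0.7,0,0,0,0,0.7]' 30; python3 g.py 429.2 139.1 -5 -78
python3 - <<'E'
from h import *
from rig import *
c=camera("side");crop(c["pixels"],280,220,100,75,8,"pics/s10.png")
s=observe();print(s["joints"])
E
```

```text
time_s: 7.48
position: [431.7, 140.0, 8.1]
orientation: [-0.543, 0.441, -0.45, 0.555]
ft_force: [-0.4, -0.1, -0.4]
grip_width: 60.0
t 7.47 pos [431.7 140.    8.1] jaw -78.1 f [-0.4 -0.1 -0.4] w 60.0 tilt [ 0.001 -1.     0.021]
tool shift [ 0.3 13.  -2.9] len 13.4 roll -0.1
[ 0.26000858  0.05780827  2.2569307  -0.00232971  0.80557243  1.62480193]
```

View pics/s10.png

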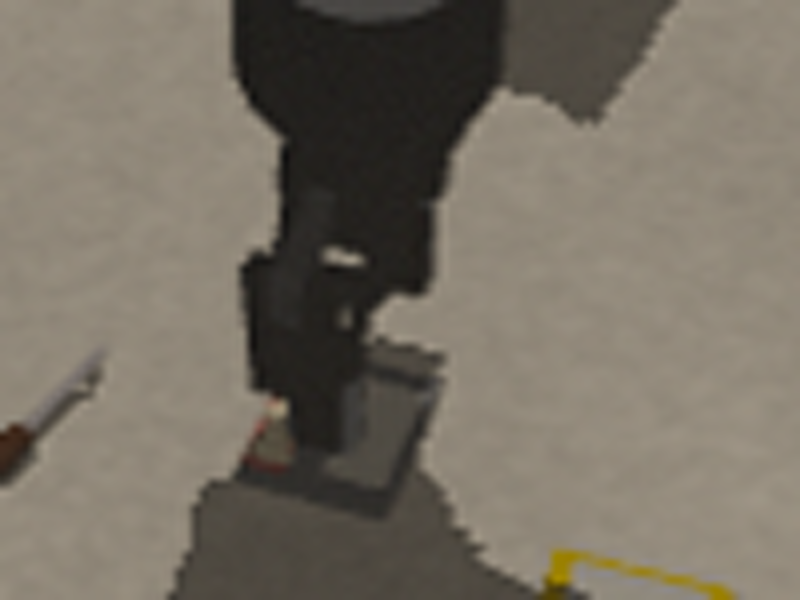

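```bash
python3 - <<'E'
from h import *
import pickle
T,S=pickle.load(open("cam.pkl","rb"))
for tcp,w,uv in [((431.7,140,8.1),60,(320,275.6)),((429.7,139.4,1.5),61.2,(320.3,278.5)),((430.2,139.5,-12.3),58.1,(321,282))]:
    a=np.radians(-78.1);ax=np.array([np.cos(a),np.sin(a),0])
    for o in(w/2,w/2+7,w/2+14.5):
        c=np.array(tcp)-ax*o
        ob,d=ray(S,[uv]);d=d[0]
        t=((c-ob)@ax)/(d@ax);p=ob+t*d;print(tcp,o,p.round(1),((p-c)@np.array([-ax[1],ax[0],0])).round(1))
E
```

```text
(431.7, 140, 8.1) 30.0 [426.8 169.6  29.7] 1.3
(431.7, 140, 8.1) 37.0 [422.8 175.9  38.6] -1.3
(431.7, 140, 8.1) 44.5 [418.4 182.7  48. ] -4.2
(429.7, 139.4, 1.5) 30.6 [426.  169.9  19.9] 2.7
(429.7, 139.4, 1.5) 37.6 [422.  176.2  28.9] 0.0
(429.7, 139.4, 1.5) 45.1 [417.6 182.9  38.5] -2.8
(430.2, 139.5, -12.3) 29.05 [425.4 168.2   5.6] 1.2
(430.2, 139.5, -12.3) 36.05 [421.3 174.5  14.7] -1.5
(430.2, 139.5, -12.3) 43.55 [417.  181.2  24.5] -4.3
```

```bash
python3 -m pendant '[0.3,10,-2.9,0,0.7,0,10,0,0,0.7,0,3,0,0,0.7,0,0,0,0,0.7,0,0,0,0,0.7]' 30; python3 g.py 429.2 139.1 -15 -78
python3 - <<'E'
from h import *
from rig import *
c=camera("side");crop(c["pixels"],280,240,80,60,10,"pics/s11.png")
E
```

```text
time_s: 8.15
position: [428.3, 138.8, -17.6]
orientation: [-0.544, 0.441, -0.45, 0.554]
ft_force: [0.7, -0.5, 1.1]
grip_width: 60.1
t 8.15 pos [428.3 138.8 -17.6] jaw -78.1 f [ 0.7 -0.5  1.1] w 60.1 tilt [ 0.001 -1.     0.019]
tool shift [-0.1 -2.6  1. ] len 2.8 roll -0.1
```

View pics/s11.png

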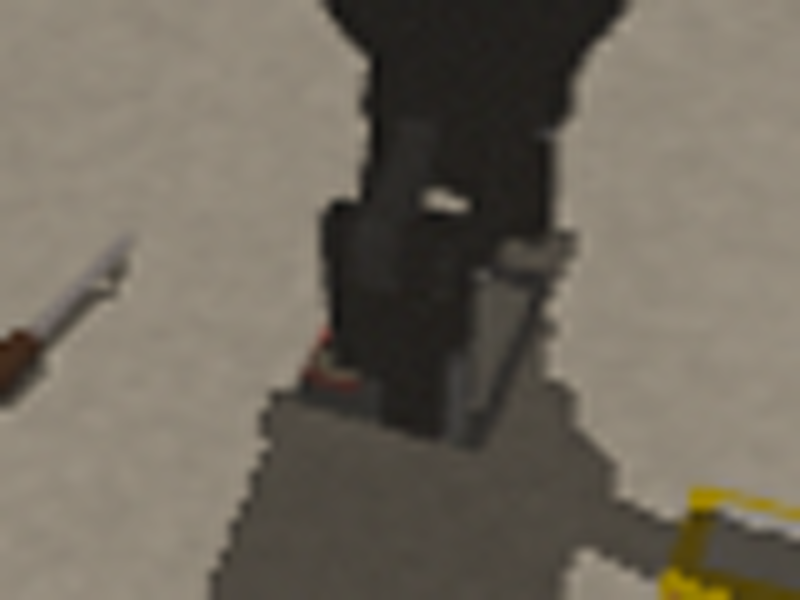

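```bash
python3 -m pendant '[0,0,0,0,0.62,0,0,0,0,0.55,0,0,0,0,0.55,0,0,0,0,0.55,0,0,0,0,0.55]' 30; python3 g.py 429.2 139.1 -15 -78
```

```text
time_s: 8.82
position: [429.1, 139.1, -16.7]
orientation: [-0.543, 0.441, -0.45, 0.555]
ft_force: [-0.4, -0.3, -0.5]
grip_width: 46.9
t 8.82 pos [429.1 139.1 -16.7] jaw -78.1 f [-0.4 -0.3 -0.5] w 46.9 tilt [ 0.001 -1.     0.021]
tool shift [-0.  -1.7  0.1] len 1.7 roll -0.1
```

```bash

python3 - <<'E'
from h import *
from rig import *
c=camera("side");crop(c["pixels"],280,240,80,60,10,"pics/s12.png")
E
```

```text
(no output)
```

View pics/s12.png

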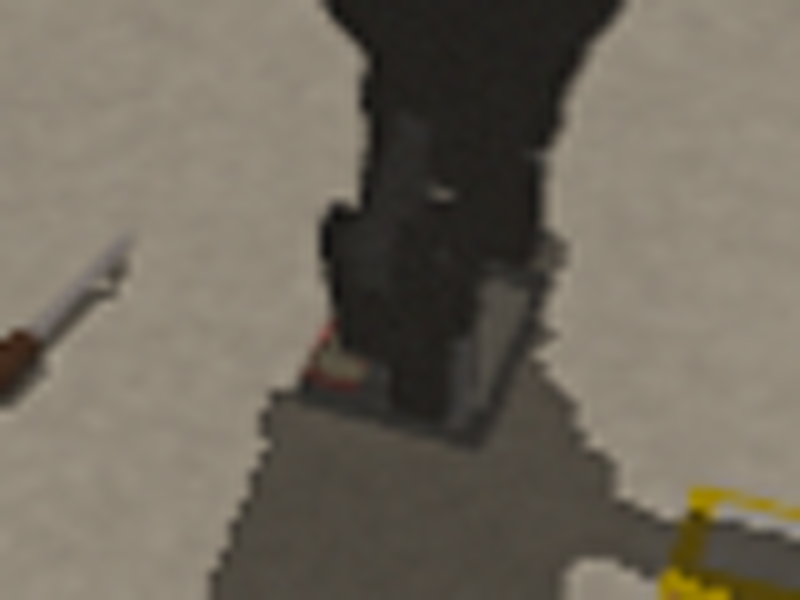

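```bash
python3 -m pendant '[0,0,0,0,0.7,0,0,0,0,0.7,0,2,0,0,0.7,0,2,0,0,0.7,0,0,0,0,0.7]' 30; python3 g.py 429.2 139.1 -22 -78
python3 - <<'E'
from h import *
from rig import *
c=camera("side");crop(c["pixels"],280,240,80,60,10,"pics/s13.png")
E
```

```text
time_s: 9.5
position: [429.0, 139.0, -21.1]
orientation: [-0.544, 0.441, -0.45, 0.555]
ft_force: [-0.2, -0.2, 0.3]
grip_width: 59.9
t 9.5 pos [429.  139.  -21.1] jaw -78.1 f [-0.2 -0.2  0.3] w 59.9 tilt [ 0.001 -1.     0.021]
tool shift [-0.   0.9  0.2] len 0.9 roll -0.1
```

View pics/s13.png

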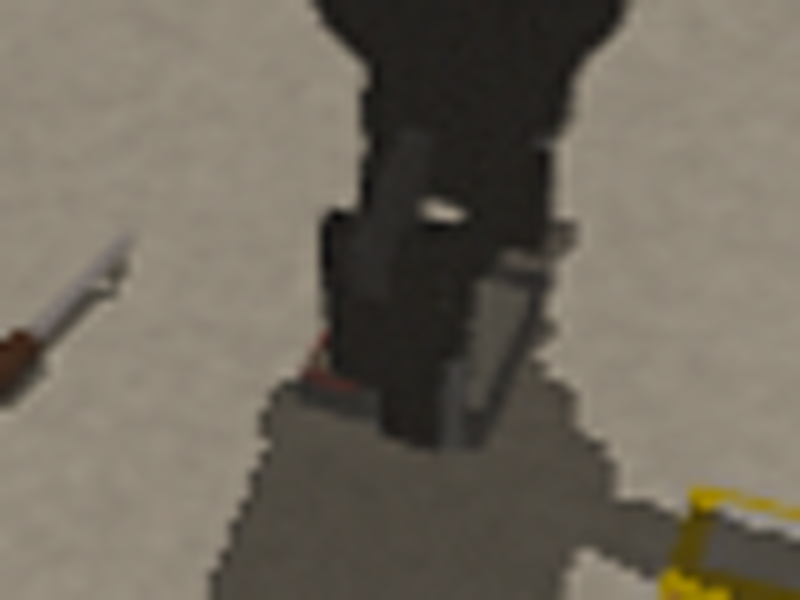

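```bash
python3 -m pendant '[0,1,0,0,0.7,0,0,0,0,0.6,0,0,0,0,0.55,0,0,0,0,0.55,0,0,0,0,0.55]' 30; python3 g.py 429.2 139.1 -22 -78
```

```text
time_s: 10.18
position: [429.1, 139.1, -21.7]
orientation: [-0.544, 0.441, -0.45, 0.555]
ft_force: [0.1, 0.2, 0.7]
grip_width: 51.6
t 10.18 pos [429.1 139.1 -21.7] jaw -78.1 f [0.1 0.2 0.7] w 51.6 tilt [ 0.001 -1.     0.021]
tool shift [-0.   0.4  0.1] len 0.4 roll -0.1
```

```bash
python3 -m pendant '[0,0,0,0,0.5,0,0,0,0,0.5,0,0,0,0,0.5,0,-3,0,0,0.5,0,-12,0,0,0.5]' 30; python3 g.py 429.2 139.1 -22 -78
python3 - <<'E'
from h import *
from rig import *
c=camera("side");crop(c["pixels"],280,220,80,60,10,"pics/s14.png")
E
```

```text
time_s: 10.8
position: [427.6, 138.7, -7.1]
orientation: [-0.544, 0.441, -0.45, 0.554]
ft_force: [-1.0, 0.9, -0.1]
grip_width: 51.9
t 10.8 pos [427.6 138.7  -7.1] jaw -78.1 f [-1.   0.9 -0.1] w 51.9 tilt [ 0.001 -1.     0.018]
tool shift [-0.1 15.   1.3] len 15.0 roll -0.1
```

View pics/s14.png

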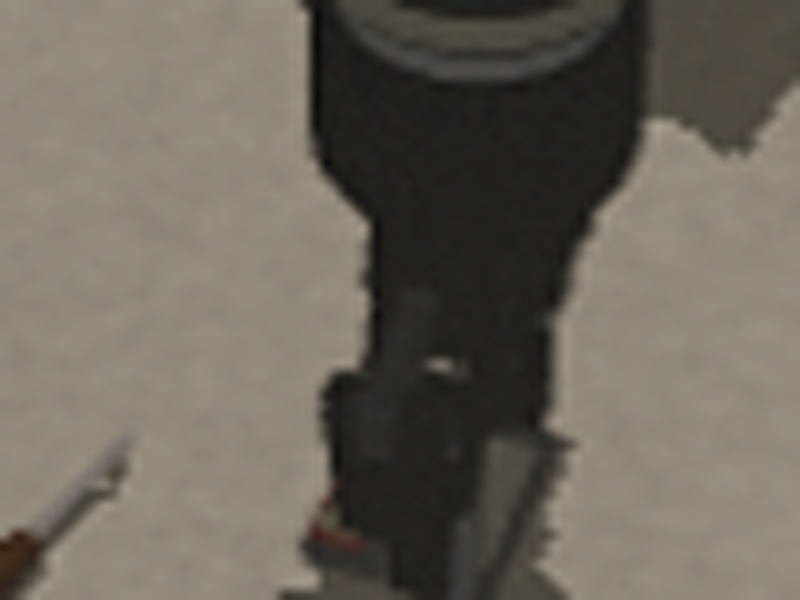

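```bash
python3 -m pendant '[0,-42,0,0,0.5,0,-42,0,0,0.5,0,-42,0,0,0.5,0,-42,0,0,0.5,0,0,0,6,0.5]' 30; python3 g.py 580.7 -179.2 170 -84.2
python3 - <<'E'
from h import *
from rig import *
c=camera("side");cv2.imwrite("pics/s15.png",c["pixels"])
E
```

```text
time_s: 11.48
position: [426.5, 138.7, 171.6]
orientation: [-0.517, 0.469, -0.48, 0.532]
ft_force: [1.0, 0.3, -0.8]
grip_width: 51.5
t 11.47 pos [426.5 138.7 171.6] jaw -84.3 f [ 1.   0.3 -0.8] w 51.5 tilt [-0.003 -1.     0.026]
tool shift [331.8   4.  121.5] len 353.3 roll -0.1
```

View pics/s15.png

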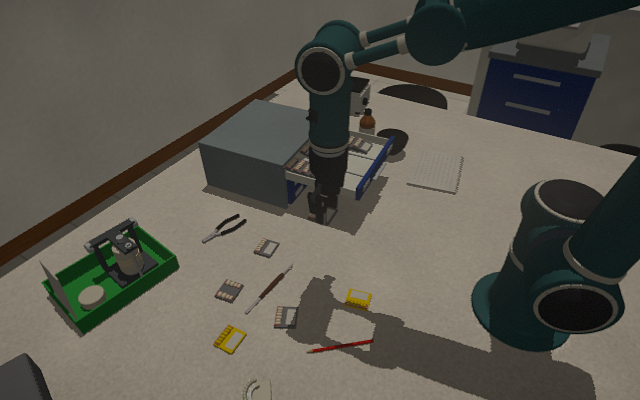

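```bash
python3 -m pendant '[58,0,21,0,0.5,58,0,21,0,0.5,58,0,21,0,0.5,58,0,21,0,0.5,58,0,21,0,0.5]' 30; python3 g.py 580.7 -179.2 130 -84.2
```

```text
time_s: 12.15
position: [561.0, -140.5, 172.5]
orientation: [-0.52, 0.465, -0.476, 0.536]
ft_force: [0.6, 0.4, 0.1]
grip_width: 51.7
t 12.15 pos [ 561.  -140.5  172.5] jaw -83.4 f [0.6 0.4 0.1] w 51.7 tilt [-0.004 -1.     0.027]
tool shift [40.9 42.8 14. ] len 60.8 roll 0.8
```

```bash
python3 -m pendant '[30,0,10,0.8,0.5,11,0,4,0,0.5,0,20,0,0,0.5,0,20,0,0,0.5,0,0,0,0,0.5]' 30; python3 g.py 580.7 -179.2 105 -84.2
python3 - <<'E'
from h import *
from rig import *
c=camera("side");crop(c["pixels"],260,110,140,100,5.7,"pics/s16.png")
c=camera("top");crop(c["pixels"],310,120,140,105,5.7,"pics/t16.png")
E
```

```text
time_s: 12.78
position: [578.4, -180.6, 127.3]
orientation: [-0.517, 0.471, -0.477, 0.532]
ft_force: [-0.4, 1.4, -0.0]
grip_width: 51.6
t 12.78 pos [ 578.4 -180.6  127.3] jaw -84.2 f [-0.4  1.4 -0. ] w 51.6 tilt [-0.008 -1.     0.021]
tool shift [-1.  22.3  1.9] len 22.4 roll 0.0
```

View pics/s16.png

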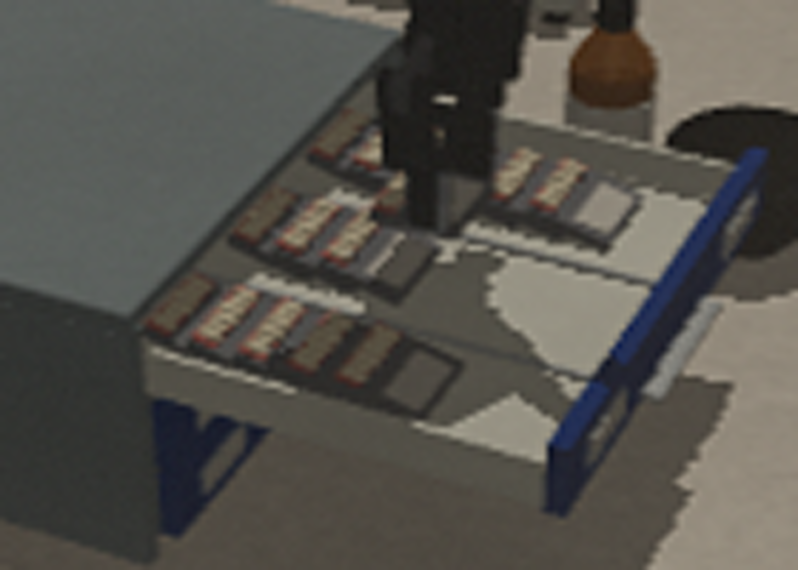

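View pics/t16.png

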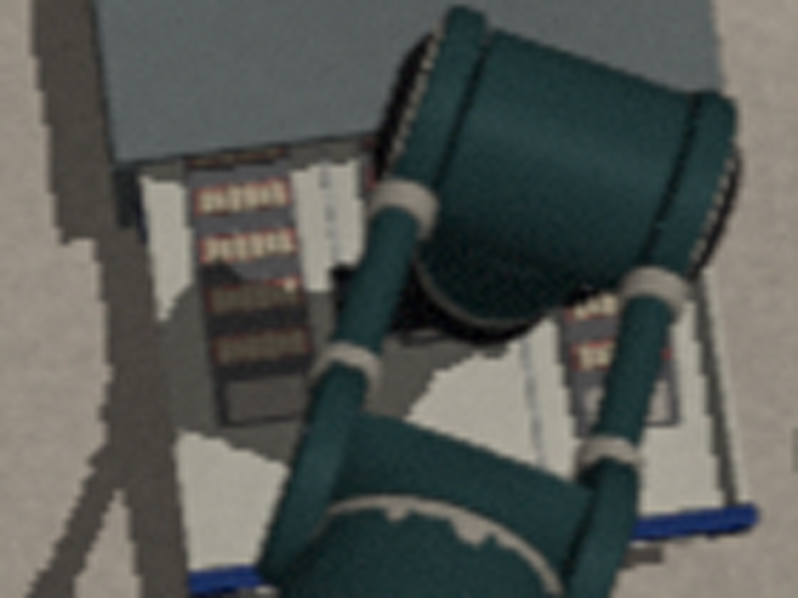

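```bash
python3 -m pendant '[-1,12,2,0,0.5,0,8,0,0,0.5,0,4,0,0,0.5,0,3,0,0,0.5,0,0,0,0,0.5]' 20; python3 g.py 580.7 -179.2 93 -84.2
python3 - <<'E'
from h import *
from rig import *
c=camera("side");crop(c["pixels"],280,120,100,75,8,"pics/s17.png")
E
```

```text
time_s: 13.5
position: [583.8, -178.9, 102.7]
orientation: [-0.517, 0.468, -0.479, 0.534]
ft_force: [-0.1, -0.2, -0.1]
grip_width: 51.6
t 13.5 pos [ 583.8 -178.9  102.7] jaw -84.1 f [-0.1 -0.2 -0.1] w 51.6 tilt [-0.005 -1.     0.028]
tool shift [ 0.   9.6 -3.4] len 10.1 roll 0.1
```

View pics/s17.png

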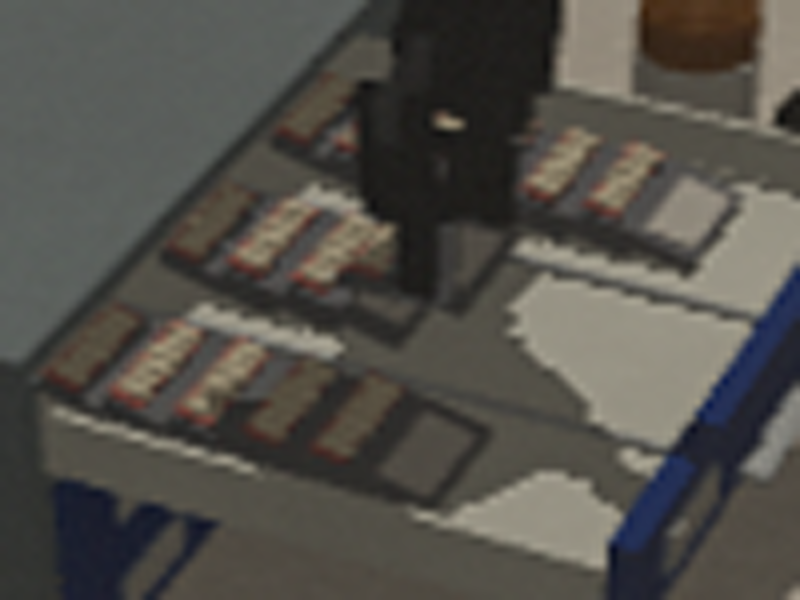

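```bash
python3 -m pendant '[0,2,-3,0,0.5,0,3,0,0,0.5,0,2,0,0,0.5,0,0,0,0,0.5,0,0,0,0,0.5]' 20; python3 g.py 580.7 -179.2 93 -84.2
```

```text
time_s: 14.18
position: [581.4, -179.6, 96.0]
orientation: [-0.516, 0.468, -0.479, 0.534]
ft_force: [0.0, 0.1, -1.5]
grip_width: 51.7
t 14.18 pos [ 581.4 -179.6   96. ] jaw -84.1 f [ 0.   0.1 -1.5] w 51.7 tilt [-0.004 -1.     0.029]
tool shift [-0.5  3.  -0.7] len 3.1 roll 0.1
```

```bash
python3 -m pendant '[-0.5,2,-0.5,0,0.5,0,2,0,0,0.5,0,2,0,0,0.5,0,0,0,0,0.5,0,0,0,0,0.5]' 20; python3 g.py 580.7 -179.2 86 -84.2
python3 - <<'E'
from h import *
from rig import *
c=camera("side");crop(c["pixels"],280,120,100,75,8,"pics/s18.png")
E
```

```text
time_s: 14.8
position: [581.4, -179.2, 91.1]
orientation: [-0.516, 0.467, -0.48, 0.534]
ft_force: [-1.7, 0.6, 3.5]
grip_width: 51.7
t 14.8 pos [ 581.4 -179.2   91.1] jaw -84.1 f [-1.7  0.6  3.5] w 51.7 tilt [-0.004 -1.     0.03 ]
tool shift [-0.   5.1 -0.9] len 5.2 roll 0.1
```

View pics/s18.png

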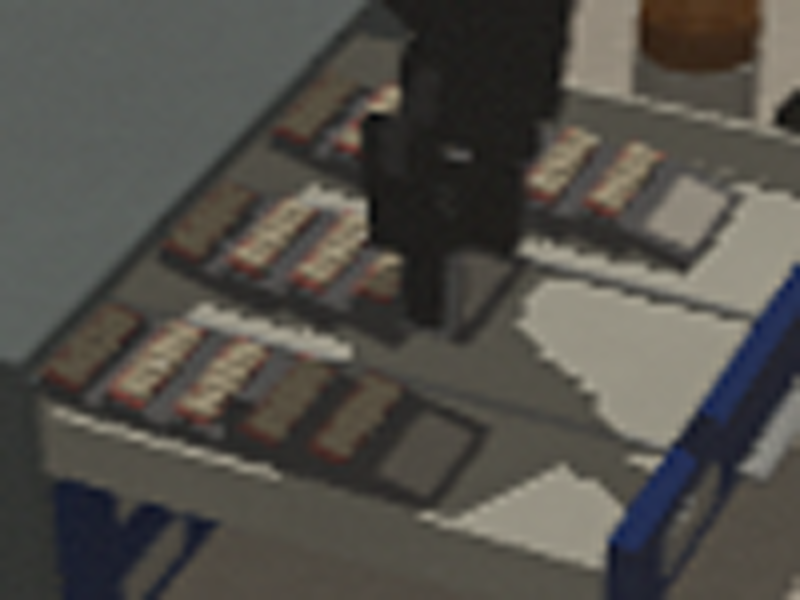

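```bash
python3 -m pendant '[0,1.5,-0.5,0,0.5,0,1.5,0,0,0.5,0,1.5,0,0,0.5,0,0,0,0,0.5,0,0,0,0,0.5]' 20; python3 g.py 580.7 -179.2 86 -84.2
```

```text
time_s: 15.48
position: [582.0, -179.1, 87.2]
orientation: [-0.516, 0.467, -0.48, 0.534]
ft_force: [-0.1, 0.2, 2.4]
grip_width: 51.6
t 15.47 pos [ 582.  -179.1   87.2] jaw -84.1 f [-0.1  0.2  2.4] w 51.6 tilt [-0.004 -0.999  0.032]
tool shift [-0.1  1.1 -1.4] len 1.8 roll 0.1
```

```bash
python3 -m pendant '[0,1.2,-0.5,0,0.5,0,0,0,0,0.5,0,0,0,0,0.5,0,0,0,0,0.5,0,0,0,0,0.5]' 20; python3 g.py 580.7 -179.2 86 -84.2
python3 - <<'E'
from h import *
from rig import *
c=camera("side");crop(c["pixels"],280,120,100,75,8,"pics/s19.png")
E
```

```text
time_s: 16.1
position: [582.1, -179.1, 86.6]
orientation: [-0.515, 0.467, -0.48, 0.535]
ft_force: [-0.2, 0.8, 4.3]
grip_width: 51.3
t 16.1 pos [ 582.1 -179.1   86.6] jaw -84.1 f [-0.2  0.8  4.3] w 51.3 tilt [-0.004 -0.999  0.033]
tool shift [-0.1  0.5 -1.4] len 1.5 roll 0.1
```

View pics/s19.png

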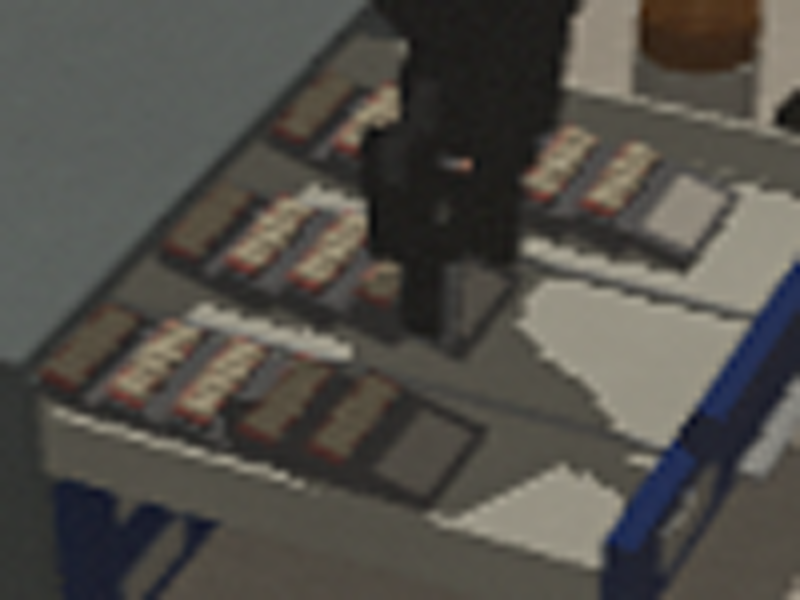

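```bash
python3 -m pendant '[0,0,0,0,0.64,0,0,0,0,0.68,0,0,0,0,0.69,0,0,0,0,0.69,0,-3,0,0,0.69]' 20; python3 g.py 580.7 -179.2 86 -84.2
```

```text
time_s: 16.77
position: [580.6, -179.2, 87.2]
orientation: [-0.516, 0.468, -0.48, 0.534]
ft_force: [-0.6, -0.4, 0.2]
grip_width: 58.8
t 16.77 pos [ 580.6 -179.2   87.2] jaw -84.1 f [-0.6 -0.4  0.2] w 58.8 tilt [-0.004 -1.     0.03 ]
tool shift [0.1 1.2 0.1] len 1.2 roll 0.1
```

```bash
python3 -m pendant '[0,-15,0,0,0.69,0,-30,0,0,0.75,0,-30,0,0,0.75,-40,0,0,0,0.75,-55,0,0,-3,0.75]' 20; python3 g.py 599.7 139.3 60 -81
python3 - <<'E'
from h import *
from rig import *
c=camera("side");crop(c["pixels"],280,120,100,75,8,"pics/s20.png")
c=camera("top");crop(c["pixels"],310,120,140,105,5.7,"pics/t20.png")
E
```

```text
time_s: 17.4
position: [571.0, -87.2, 171.1]
orientation: [-0.526, 0.452, -0.469, 0.546]
ft_force: [0.8, 0.4, 0.3]
grip_width: 64.1
t 17.4 pos [571.  -87.2 171.1] jaw -81.4 f [0.8 0.4 0.3] w 64.1 tilt [ 0.    -0.999  0.037]
tool shift [-219.7  113.2   58.3] len 253.9 roll -0.4
```

View pics/s20.png

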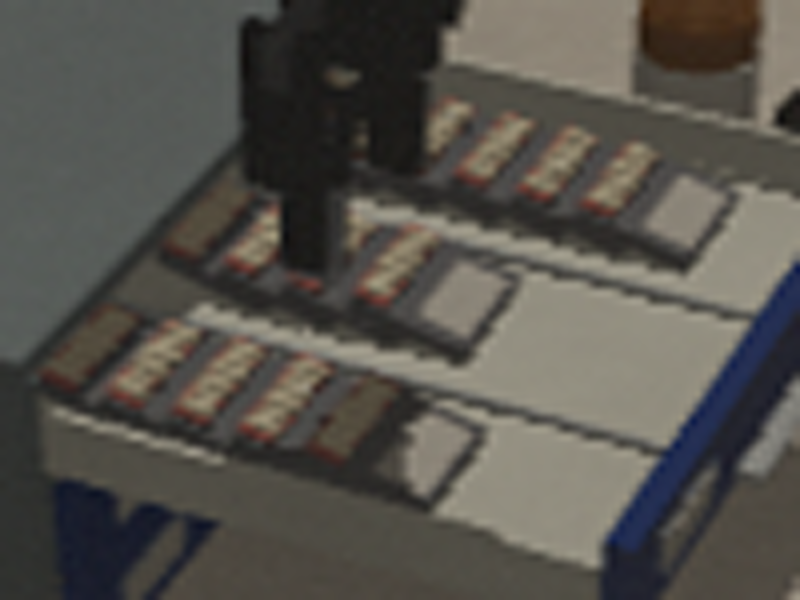

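View pics/t20.png

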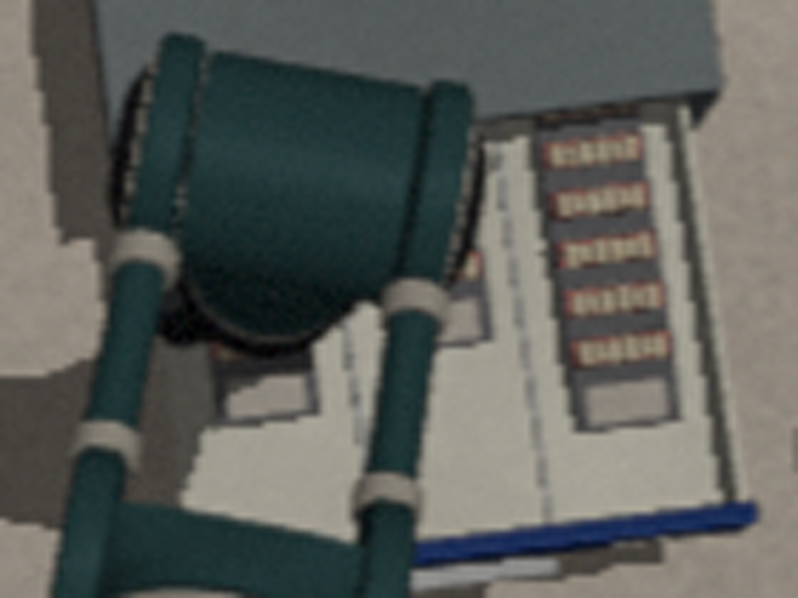

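```bash
python3 -m pendant '[-54,3,14,0,0.75,-54,3,14,0,0.75,-54,30,14,0,0.75,-45,30,12,0,0.75,0,20,0,0,0.75]' 25; python3 g.py 599.7 139.3 0 -81
```

```text
time_s: 18.12
position: [603.0, 133.9, 96.2]
orientation: [-0.523, 0.447, -0.473, 0.551]
ft_force: [-0.2, -0.9, 0.1]
grip_width: 64.2
t 18.12 pos [603.  133.9  96.2] jaw -81.2 f [-0.2 -0.9  0.1] w 64.2 tilt [ 0.002 -0.999  0.054]
tool shift [-6.1 95.9 -7.6] len 96.4 roll -0.2
```

```bash
sed -i 's/p=s\["position"\]$/p=s["position"]-24.7*M[:,1]/' g.py; grep -n 24.7 g.py; python3 g.py 599.7 139.3 35 -81
```

```text
4:s=observe();M=R.from_quat(s["orientation"]).as_matrix();p=s["position"]-24.7*M[:,1]
t 18.12 pos [601.7 133.7 120.8] jaw -81.2 f [-0.2 -0.9  0.1] w 64.2 tilt [ 0.002 -0.999  0.054]
tool shift [-6.  85.6 -5.7] len 86.0 roll -0.2
```

Positions are now those of the point where the card is held.

```bash
python3 -m pendant '[-3,30,-3,0,0.72,-2,30,-2,0,0.72,0,20,0,0,0.72,0,0,0,0,0.72,0,0,0,0,0.72]' 25; python3 g.py 599.7 139.3 10 -81
python3 - <<'E'
from h import *
from rig import *
c=camera("side");crop(c["pixels"],230,200,100,75,8,"pics/s21.png")
E
```

```text
time_s: 18.75
position: [604.2, 134.5, 15.6]
orientation: [-0.522, 0.446, -0.474, 0.551]
ft_force: [-0.7, 0.0, 0.1]
grip_width: 61.9
t 18.75 pos [602.8 134.4  40.3] jaw -81.3 f [-0.7  0.   0.1] w 61.9 tilt [ 0.004 -0.998  0.056]
tool shift [-5.4 30.1 -4. ] len 30.8 roll -0.3
```

View pics/s21.png

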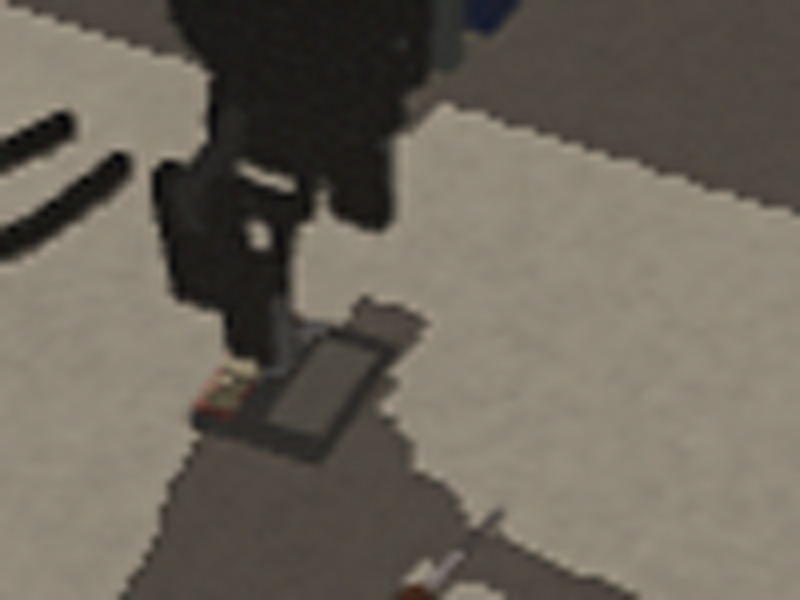

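```bash
python3 -m pendant '[-5.4,8,-5,0,0.72,0,10,0,0,0.72,0,8,0,0,0.72,0,0,0,0,0.72,0,0,0,0,0.72]' 25; python3 g.py 599.7 139.3 3 -81
```

```text
time_s: 19.42
position: [601.2, 139.9, -10.2]
orientation: [-0.521, 0.445, -0.475, 0.552]
ft_force: [0.6, 0.3, 0.1]
grip_width: 62.0
t 19.43 pos [599.7 139.8  14.5] jaw -81.2 f [0.6 0.3 0.1] w 62.0 tilt [ 0.004 -0.998  0.06 ]
tool shift [ 0.5 11.5 -0.8] len 11.5 roll -0.2
```

```bash
python3 -m pendant '[0.5,6,-0.8,0,0.7,0,5,0,0,0.7,0,0,0,0,0.7,0,0,0,0,0.55,0,0,0,0,0.5]' 30; python3 g.py 599.7 139.3 3 -81
```

```text
time_s: 20.05
position: [601.7, 139.4, -20.8]
orientation: [-0.521, 0.445, -0.475, 0.552]
ft_force: [0.0, -0.1, -0.1]
grip_width: 51.3
t 20.05 pos [600.2 139.3   3.8] jaw -81.3 f [ 0.  -0.1 -0.1] w 51.3 tilt [ 0.004 -0.998  0.06 ]
tool shift [-0.1  0.8 -0.5] len 1.0 roll -0.3
```

```bash
python3 -m pendant '[0,0,0,0,0.5,0,0,0,0,0.5,0,0,0,0,0.5,0,-3,0,0,0.5,0,-12,0,0,0.5]' 30; python3 g.py 599.7 139.3 3 -81
python3 - <<'E'
from h import *
from rig import *
c=camera("side");crop(c["pixels"],230,200,100,75,8,"pics/s22.png")
E
```

```text
time_s: 20.68
position: [599.5, 139.1, -6.6]
orientation: [-0.522, 0.446, -0.475, 0.551]
ft_force: [-1.1, 0.6, 0.1]
grip_width: 51.2
t 20.68 pos [598.1 139.   18.1] jaw -81.3 f [-1.1  0.6  0.1] w 51.2 tilt [ 0.004 -0.998  0.058]
tool shift [-0.2 15.1  0.7] len 15.1 roll -0.3
```

View pics/s22.png

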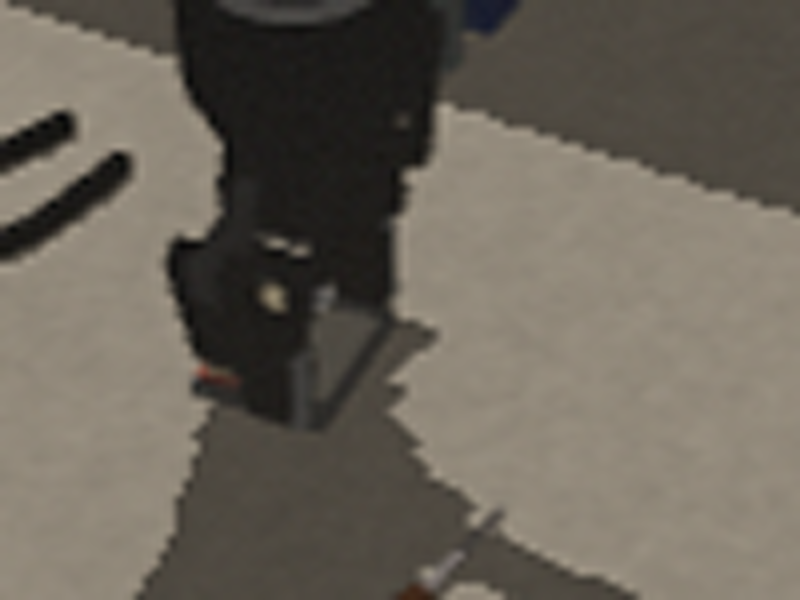

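```bash
python3 -m pendant '[0,-40,0,0,0.5,0,-40,0,0,0.5,0,-40,0,0,0.5,0,-35,0,0,0.5,0,0,0,3,0.5]' 30; python3 g.py 554.8 -181.9 185 -84.2
cat > meas.py <<'E'
import sys
from h import *
from rig import *
T=camera("top");cv2.imwrite(sys.argv[1],cv2.resize(T["pixels"][120:225,310:450],None,fx=5.7,fy=5.7,interpolation=cv2.INTER_CUBIC))
def lab(C,cx,cy,r,z,k=8,thr=95):
    pt=cv2.resize(C["pixels"][cy-r:cy+r,cx-r:cx+r],None,fx=k,fy=k,interpolation=cv2.INTER_CUBIC).astype(int)
    l=((pt.min(2)>thr)&((pt[:,:,2]-pt[:,:,0])<40)).astype(np.uint8)
    n,L,st,ce=cv2.connectedComponentsWithStats(l)
    i=L[r*k,r*k];c=cv2.findContours((L==i).astype(np.uint8),0,1)[0][0]
    box=(cv2.boxPoints(cv2.minAreaRect(c))+.5)/k-.5+[cx-r,cy-r]
    P=plane(C,box,z);e=[P[1]-P[0],P[2]-P[1]];m=P.mean(0)
    a=np.radians(5.8)
    print(thr,box.mean(0).round(2),m.round(1),"uv",(m[:2]@[np.cos(a),np.sin(a)]).round(1),(m[:2]@[-np.sin(a),np.cos(a)]).round(1),[(np.linalg.norm(v).round(1),np.degrees(np.arctan2(v[1],v[0])).round(1)) for v in e])
for q in sys.argv[2:]:
    cx,cy=map(int,q.split(","))
    for t in(90,100,105):
        try:lab(T,cx,cy,9,112.9,thr=t)
        except Exception as e:print(e)
E
python3 meas.py pics/t23.png 388,177 357,190 420,190
```

```text
time_s: 21.35
position: [592.8, 138.8, 159.7]
orientation: [-0.506, 0.458, -0.49, 0.541]
ft_force: [0.2, 0.9, -0.6]
grip_width: 51.1
t 21.35 pos [591.2 138.7 184.4] jaw -84.3 f [ 0.2  0.9 -0.6] w 51.1 tilt [ 0.    -0.998  0.067]
tool shift [315.4  -5.1 -67.7] len 322.6 roll -0.1
90 [387.5 176.5] [ 578.4 -183.8  112.9] uv 556.8 -241.3 [(np.float64(52.3), np.float64(-91.4)), (np.float64(53.2), np.float64(177.9))]
100 [386.71 176.15] [ 579.4 -181.5  112.9] uv 558.1 -239.1 [(np.float64(40.8), np.float64(-83.6)), (np.float64(20.7), np.float64(-174.6))]
105 [386.68 176.17] [ 579.4 -181.4  112.9] uv 558.1 -239.1 [(np.float64(39.8), np.float64(-83.6)), (np.float64(20.1), np.float64(-174.6))]
90 [356.41 188.82] [543.8 -91.8 112.9] uv 531.7 -146.3 [(np.float64(42.9), np.float64(-84.8)), (np.float64(22.6), np.float64(-175.3))]
100 [356.34 188.86] [543.7 -91.6 112.9] uv 531.6 -146.1 [(np.float64(40.8), np.float64(-84.3)), (np.float64(20.8), np.float64(-174.8))]
105 [356.34 188.87] [543.6 -91.6 112.9] uv 531.6 -146.1 [(np.float64(39.9), np.float64(-84.4)), (np.float64(20.0), np.float64(-174.9))]
90 [419.5  192.06] [ 530.1 -275.   112.9] uv 499.6 -327.2 [(np.float64(51.8), np.float64(-91.3)), (np.float64(37.6), np.float64(177.4))]
100 [419.55 190.08] [ 535.9 -275.4  112.9] uv 505.4 -328.2 [(np.float64(41.2), np.float64(-83.3)), (np.float64(20.7), np.float64(-174.8))]
105 [419.54 190.01] [ 536.1 -275.4  112.9] uv 505.6 -328.2 [(np.float64(40.2), np.float64(-84.2)), (np.float64(19.7), np.float64(-175.7))]
```

View pics/t23.png

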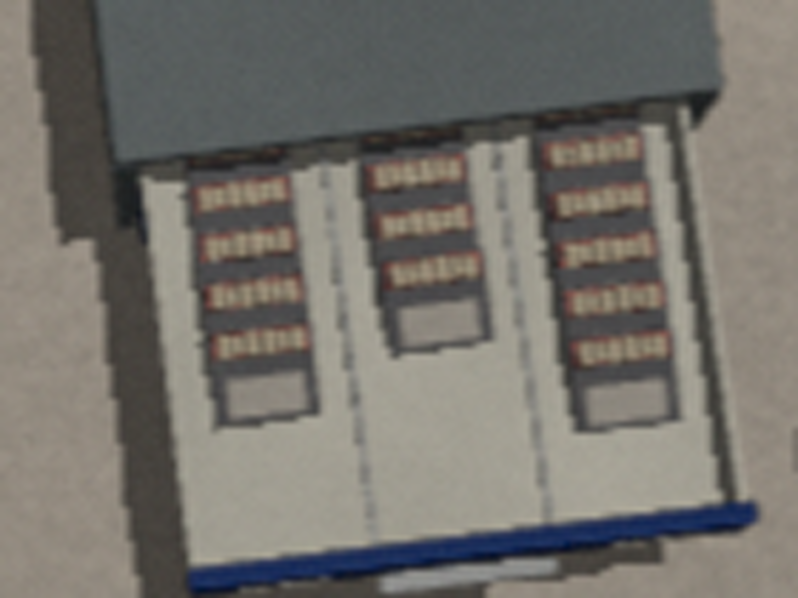

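```bash
python3 -m pendant '[55,0,-12,0,0.5,55,0,-12,0,0.5,55,0,-12,0,0.5,55,0,-12,0,0.5,55,0,-12,0,0.5]' 30; python3 g.py 555.7 -180.3 150 -84.2
```

```text
time_s: 22.02
position: [559.9, -143.9, 155.9]
orientation: [-0.508, 0.455, -0.488, 0.545]
ft_force: [0.3, 0.9, -1.1]
grip_width: 51.1
t 22.02 pos [ 558.2 -144.1  180.5] jaw -83.7 f [ 0.3  0.9 -1.1] w 51.1 tilt [ 0.    -0.998  0.069]
tool shift [35.7 30.  -8.6] len 47.4 roll 0.5
```

```bash
python3 -m pendant '[30,0,-7,0.5,0.5,8,10,0,0,0.5,0,20,0,0,0.5,0,10,0,0,0.5,0,0,0,0,0.5]' 30; python3 g.py 555.7 -180.3 125 -84.2
```

```text
time_s: 22.65
position: [558.1, -185.4, 112.9]
orientation: [-0.506, 0.459, -0.49, 0.542]
ft_force: [0.8, -0.2, -0.2]
grip_width: 51.2
t 22.65 pos [ 556.5 -185.6  137.6] jaw -84.3 f [ 0.8 -0.2 -0.2] w 51.2 tilt [-0.001 -0.998  0.068]
tool shift [-5.3 12.6 -1.1] len 13.7 roll -0.1
```

```bash
python3 -m pendant '[-5.5,3,-1,0,0.5,0,5,0,0,0.5,0,5,0,0,0.5,0,0,0,0,0.5,0,0,0,0,0.5]' 20; python3 g.py 555.7 -180.3 119 -84.2
python3 - <<'E'
from h import *
from rig import *
c=camera("side");crop(c["pixels"],280,120,100,75,8,"pics/s24.png")
E
```

```text
time_s: 23.28
position: [558.8, -178.3, 100.7]
orientation: [-0.506, 0.457, -0.49, 0.543]
ft_force: [-0.2, -0.1, -0.8]
grip_width: 51.2
t 23.27 pos [ 557.1 -178.4  125.3] jaw -84.2 f [-0.2 -0.1 -0.8] w 51.2 tilt [-0.    -0.998  0.07 ]
tool shift [ 1.7  6.2 -2. ] len 6.7 roll 0.0
```

View pics/s24.png

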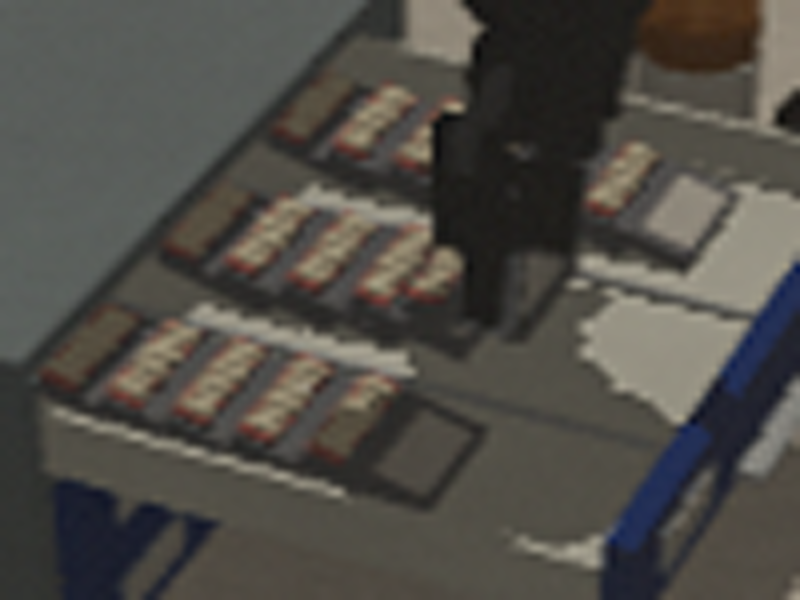

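```bash
python3 -m pendant '[1.5,2,-2.5,0,0.5,0,2,0,0,0.5,0,2,0,0,0.5,0,1.5,0,0,0.5,0,0,0,0,0.5]' 20; python3 g.py 555.7 -180.3 112 -84.2
```

```text
time_s: 23.95
position: [556.8, -180.5, 92.9]
orientation: [-0.506, 0.457, -0.49, 0.543]
ft_force: [-0.9, -0.4, 0.8]
grip_width: 51.4
t 23.95 pos [ 555.1 -180.7  117.6] jaw -84.2 f [-0.9 -0.4  0.8] w 51.4 tilt [-0.    -0.998  0.07 ]
tool shift [-0.3  5.6  0.2] len 5.6 roll -0.0
```

```bash
python3 -m pendant '[0,1.5,0,0,0.5,0,1.5,0,0,0.5,0,1.5,0,0,0.5,0,0,0,0,0.5,0,0,0,0,0.5]' 20; python3 g.py 555.7 -180.3 112 -84.2
```

```text
time_s: 24.58
position: [557.6, -180.4, 89.3]
orientation: [-0.506, 0.457, -0.491, 0.543]
ft_force: [-1.4, 0.1, 1.9]
grip_width: 51.2
t 24.57 pos [ 555.9 -180.6  114. ] jaw -84.2 f [-1.4  0.1  1.9] w 51.2 tilt [-0.    -0.997  0.071]
tool shift [-0.3  2.  -0.3] len 2.0 roll -0.0
```

```bash
python3 -m pendant '[0,1.5,0,0,0.5,0,1.2,0,0,0.5,0,0,0,0,0.5,0,0,0,0,0.5,0,0,0,0,0.5]' 20; python3 g.py 555.7 -180.3 112 -84.2
python3 - <<'E'
from h import *
from rig import *
c=camera("side");crop(c["pixels"],280,120,100,75,8,"pics/s25.png")
E
```

```text
time_s: 25.2
position: [558.3, -180.2, 87.2]
orientation: [-0.505, 0.457, -0.491, 0.543]
ft_force: [-1.4, 1.2, 4.0]
grip_width: 49.8
t 25.2 pos [ 556.6 -180.4  111.8] jaw -84.2 f [-1.4  1.2  4. ] w 49.8 tilt [-0.    -0.997  0.072]
tool shift [-0.2 -0.3 -0.8] len 0.9 roll -0.0
```

View pics/s25.png

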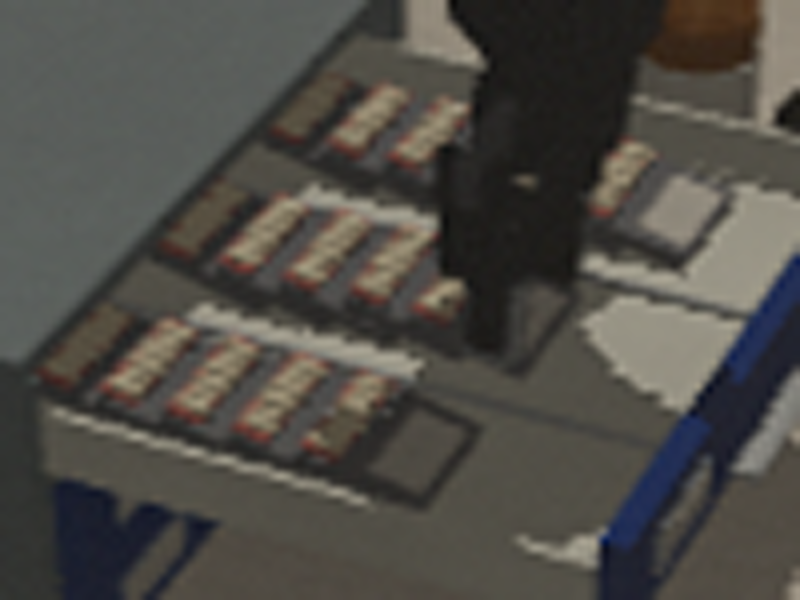

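```bash
python3 -m pendant '[0,0,0,0,0.62,0,0,0,0,0.68,0,0,0,0,0.69,0,0,0,0,0.69,0,-3,0,0,0.69]' 20; python3 -m pendant '[0,-15,0,0,0.69,0,-30,0,0,0.75,0,-35,0,0,0.75,-40,0,-10,0,0.75,-55,0,-10,-10,0.75]'; python3 g.py 433.8 285.7 60 -61.7
python3 - <<'E'
from h import *
from rig import *
c=camera("side");crop(c["pixels"],280,120,100,75,8,"pics/s26.png")
E
```

```text
time_s: 25.88
position: [557.5, -180.3, 88.5]
orientation: [-0.506, 0.457, -0.49, 0.543]
ft_force: [0.5, 1.0, -0.3]
grip_width: 58.8
time_s: 26.5
position: [524.7, -90.1, 175.5]
orientation: [-0.545, 0.406, -0.447, 0.581]
ft_force: [0.1, 0.2, 0.3]
grip_width: 64.1
t 26.5 pos [522.8 -90.2 200.1] jaw -74.3 f [0.1 0.2 0.3] w 64.1 tilt [ 0.016 -0.997  0.075]
tool shift [-388.2  134.7    5.8] len 410.9 roll -12.6
```

View pics/s26.png

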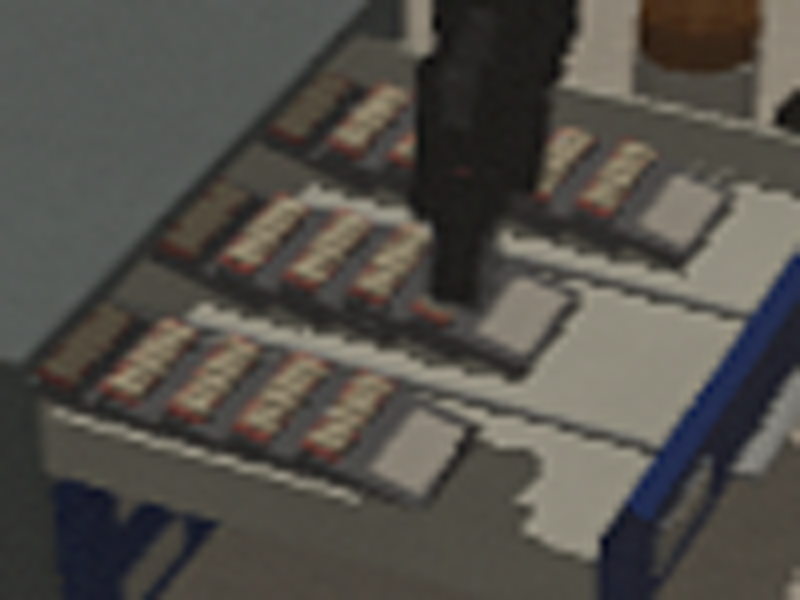

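```bash
python3 -m pendant '[-55,0,1,0,0.75,-55,0,1,0,0.75,-55,0,1,0,0.75,-55,10,1,0,0.75,-55,10,1,-10,0.75]'; python3 g.py 434.3 285.9 60 -61.7
```

```text
time_s: 27.18
position: [455.2, 187.4, 161.3]
orientation: [-0.579, 0.349, -0.399, 0.62]
ft_force: [1.2, 1.2, 0.1]
grip_width: 64.4
t 27.18 pos [452.9 187.1 185.9] jaw -64.0 f [1.2 1.2 0.1] w 64.4 tilt [ 0.03  -0.996  0.087]
tool shift [-100.6  124.8   15.8] len 161.1 roll -2.3
```

```bash
python3 -m pendant '[-45,15,6,-2.3,0.72,-35,25,5,0,0.72,-15,30,2,0,0.72,0,25,0,0,0.72,0,0,0,0,0.72]'; python3 g.py 434.3 285.9 35 -61.7
python3 - <<'E'
from h import *
from rig import *
c=camera("side");crop(c["pixels"],250,260,100,75,8,"pics/s27.png")
E
```

```text
time_s: 27.8
position: [432.7, 288.1, 69.4]
orientation: [-0.585, 0.332, -0.386, 0.631]
ft_force: [-0.9, -0.1, -0.3]
grip_width: 62.1
t 27.8 pos [430.2 287.6  93.9] jaw -61.2 f [-0.9 -0.1 -0.3] w 62.1 tilt [ 0.033 -0.995  0.096]
tool shift [ 1.6 59.  -2.9] len 59.1 roll 0.5
```

View pics/s27.png

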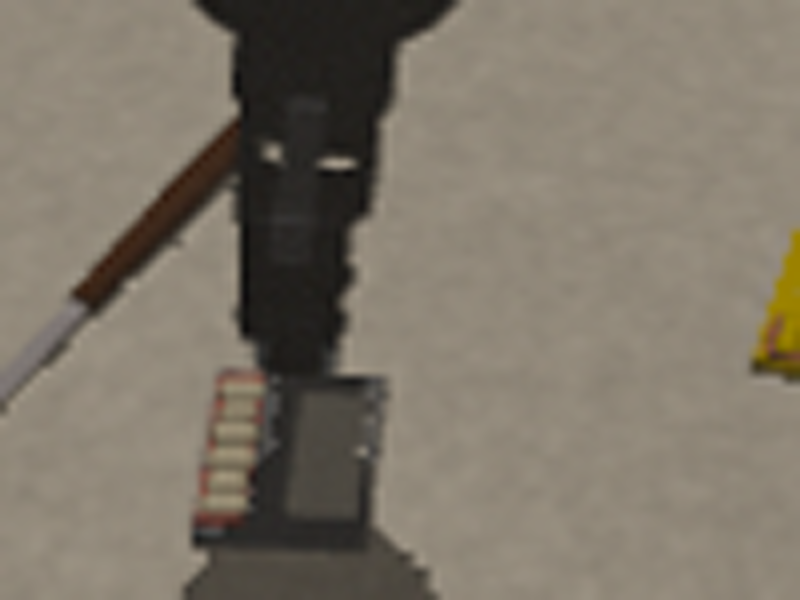

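```bash
python3 -m pendant '[1.6,25,-1,0.5,0.72,0,20,-1,0,0.72,0,17,-1,0,0.72,0,0,0,0,0.72,0,0,0,0,0.72]'; python3 g.py 434.3 285.9 12 -61.7
```

```text
time_s: 28.48
position: [445.9, 289.7, 16.7]
orientation: [-0.577, 0.333, -0.393, 0.634]
ft_force: [0.9, -0.3, -0.8]
grip_width: 61.4
t 28.48 pos [443.1 289.1  41.2] jaw -62.0 f [ 0.9 -0.3 -0.8] w 61.4 tilt [ 0.031 -0.993  0.114]
tool shift [ -2.2  27.9 -12.5] len 30.6 roll -0.3
```

```bash
python3 -m pendant '[-2.2,8,-6,-0.3,0.72,0,8,-5,0,0.72,0,4,-2,0,0.72,0,0,0,0,0.72,0,0,0,0,0.72]'; python3 g.py 434.3 285.9 4 -61.7
```

```text
time_s: 29.1
position: [435.5, 286.3, -4.9]
orientation: [-0.577, 0.331, -0.392, 0.636]
ft_force: [-0.3, 0.2, 0.2]
grip_width: 61.1
t 29.1 pos [432.7 285.6  19.6] jaw -61.7 f [-0.3  0.2  0.2] w 61.1 tilt [ 0.031 -0.993  0.115]
tool shift [ 0.  15.7 -0.2] len 15.7 roll 0.0
```

```bash
python3 -m pendant '[0,6,-0.5,0,0.72,0,5,-0.5,0,0.7,0,3.5,0,0,0.7,0,0,0,0,0.7,0,0,0,0,0.7]'; python3 g.py 434.3 285.9 4 -61.7
python3 - <<'E'
from h import *
from rig import *
c=camera("side");crop(c["pixels"],250,270,80,60,10,"pics/s28.png")
E
```

```text
time_s: 29.72
position: [436.9, 286.4, -20.3]
orientation: [-0.577, 0.331, -0.392, 0.636]
ft_force: [-0.1, -0.1, 0.8]
grip_width: 60.0
t 29.73 pos [434.  285.7   4.2] jaw -61.7 f [-0.1 -0.1  0.8] w 60.0 tilt [ 0.031 -0.993  0.116]
tool shift [-0.   0.3  0.3] len 0.4 roll 0.0
```

View pics/s28.png

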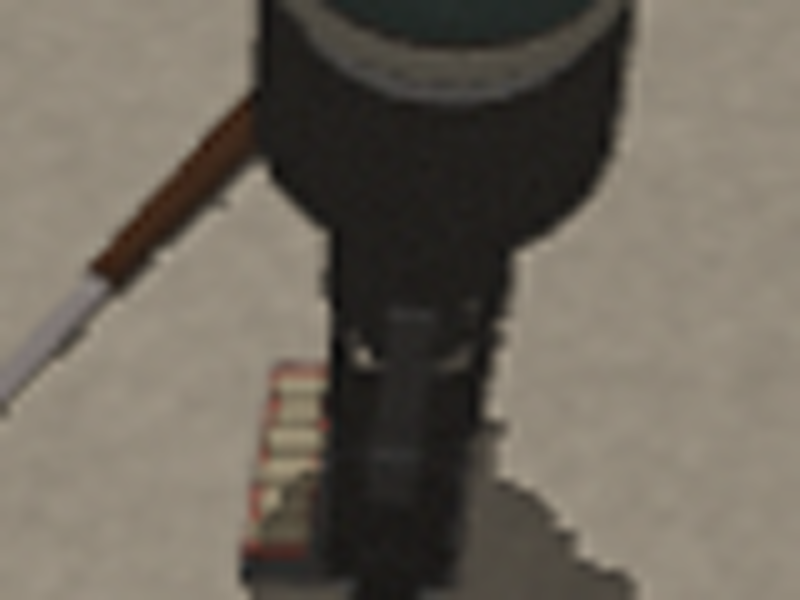

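Fingers straddle the card well; closing.

```bash
python3 -m pendant '[0,0.7,0,0,0.65,0,0,0,0,0.5,0,0,0,0,0.5,0,0,0,0,0.5,0,0,0,0,0.5]' 30; python3 g.py 434.3 285.9 4 -61.7
```

```text
time_s: 30.4
position: [438.0, 288.6, -17.7]
orientation: [-0.575, 0.331, -0.392, 0.637]
ft_force: [0.4, -0.6, -0.6]
grip_width: 42.7
t 30.4 pos [435.1 287.9   6.8] jaw -61.7 f [ 0.4 -0.6 -0.6] w 42.7 tilt [ 0.029 -0.992  0.119]
tool shift [ 1.3  2.6 -2. ] len 3.5 roll -0.0
```

```bash
python3 -m pendant '[0,-6,0,0,0.5,0,0,0,0,0.72,0,0,0,0,0.72,0,0,0,0,0.72,0,0,0,0,0.72]' 30; python3 g.py 434.3 285.9 4 -61.7
python3 - <<'E'
from h import *
from rig import *
c=camera("side");crop(c["pixels"],250,270,80,60,10,"pics/s29.png")
E
```

```text
time_s: 31.02
position: [436.7, 287.8, -12.1]
orientation: [-0.576, 0.331, -0.392, 0.637]
ft_force: [0.2, -0.9, -0.6]
grip_width: 61.6
t 31.02 pos [433.8 287.1  12.4] jaw -61.7 f [ 0.2 -0.9 -0.6] w 61.6 tilt [ 0.029 -0.993  0.117]
tool shift [ 1.   8.4 -1.1] len 8.5 roll -0.0
```

View pics/s29.png

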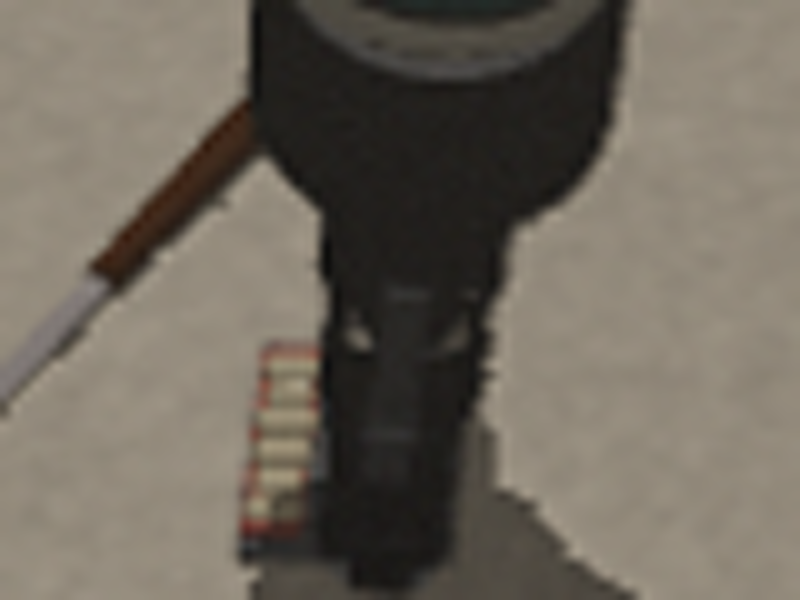

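```bash
python3 -m pendant '[0,-30,0,0,0.72,0,-30,-50,0,0.72,0,-20,-40,0,0.72,0,0,0,0,0.72,0,0,0,0,0.72]' 30; python3 g.py 434.3 285.9 50 -61.7
python3 - <<'E'
from h import *
from rig import *
c=camera("side");crop(c["pixels"],250,270,80,60,10,"pics/s30.png");cv2.imwrite("pics/s30f.png",c["pixels"])
c=camera("top");crop(c["pixels"],190,180,100,75,8,"pics/t30.png");cv2.imwrite("pics/t30f.png",c["pixels"])
E
```

```text
time_s: 31.7
position: [347.8, 242.4, 58.7]
orientation: [-0.575, 0.331, -0.392, 0.637]
ft_force: [0.7, -0.9, 0.9]
grip_width: 61.4
t 31.7 pos [344.9 241.7  83.2] jaw -61.7 f [ 0.7 -0.9  0.9] w 61.4 tilt [ 0.029 -0.993  0.119]
tool shift [ 2.4 44.9 95. ] len 105.1 roll -0.0
```

View pics/s30.png

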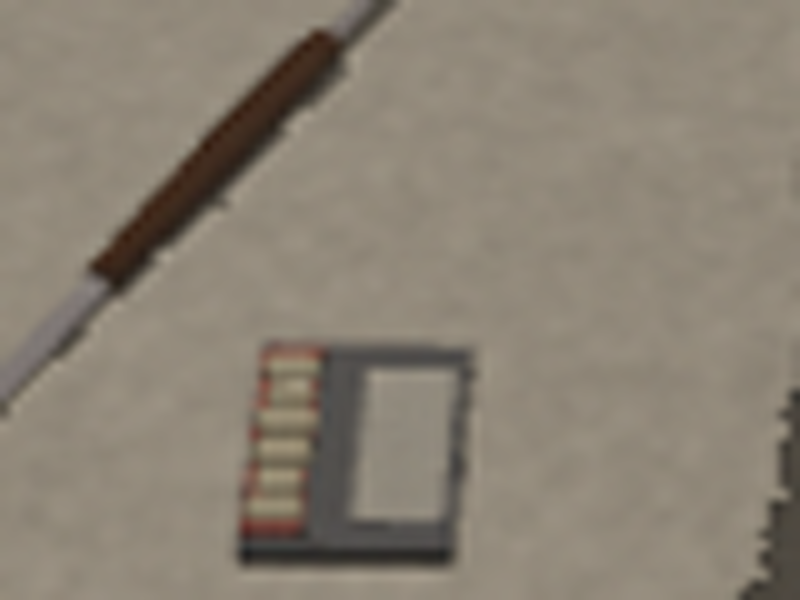

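View pics/t30.png

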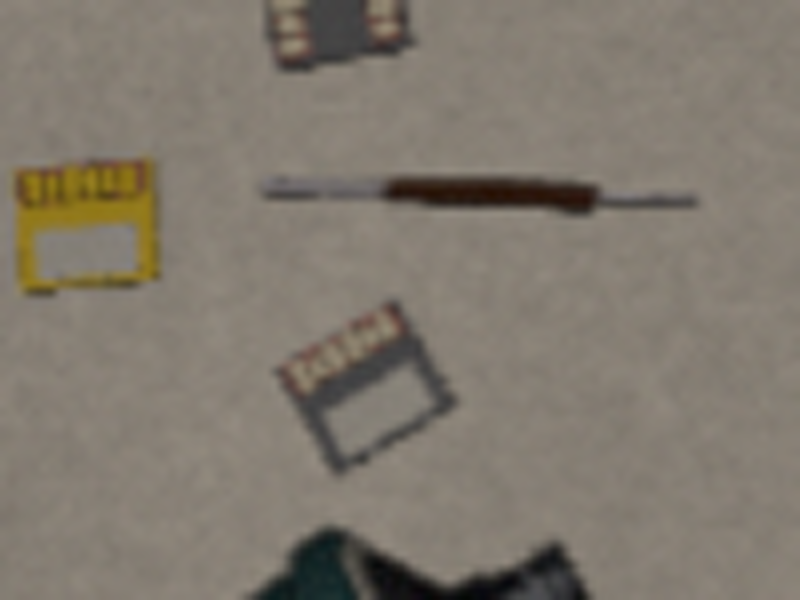

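```bash
python3 - <<'E'
from h import *
import pickle
T,S=pickle.load(open("cam.pkl","rb"))
img=cv2.imread("pics/t30f.png")
cx,cy,r,k=236,228,16,8
pt=cv2.resize(img[cy-r:cy+r,cx-r:cx+r],None,fx=k,fy=k,interpolation=cv2.INTER_CUBIC).astype(int)
m=(((pt.max(2)<85)|((pt[:,:,2]-pt[:,:,0])>28))*255).astype(np.uint8)
m[200:]=0
m=cv2.morphologyEx(m,cv2.MORPH_CLOSE,np.ones((9,9)))
c=cv2.convexHull(max(cv2.findContours(m,0,1)[0],key=cv2.contourArea))
P=plane(T,(cv2.boxPoints(cv2.minAreaRect(c))+.5)/k-.5+[cx-r,cy-r],6)
e=[P[1]-P[0],P[2]-P[1]]
print(P.mean(0).round(1),[(np.linalg.norm(v).round(1),np.degrees(np.arctan2(v[1],v[0])).round(1)) for v in e])
E
```

```text
[446.2 285.2   6. ] [(np.float64(53.7), np.float64(-61.8)), (np.float64(48.8), np.float64(-151.1))]
```

```bash
python3 -m pendant '[1,8,40,0,0.72,1,8,30,0,0.72,1,10,20,0,0.72,0,10,5,0,0.72,0,0,0,0,0.72]' 30; python3 g.py 439.6 281.6 20 -61.7
```

```text
time_s: 32.42
position: [440.7, 287.5, 28.7]
orientation: [-0.577, 0.333, -0.391, 0.635]
ft_force: [-0.3, -0.5, 0.0]
grip_width: 61.1
t 32.42 pos [437.9 286.8  53.3] jaw -61.8 f [-0.3 -0.5  0. ] w 61.1 tilt [ 0.03  -0.993  0.112]
tool shift [ 4.4 33.1 -4.7] len 33.7 roll -0.1
```

```bash
python3 -m pendant '[4.4,10,-3,0,0.72,0,12,-2,0,0.72,0,10,0,0,0.72,0,0,0,0,0.72,0,0,0,0,0.72]' 30; python3 g.py 439.6 281.6 2 -61.7
```

```text
time_s: 33.05
position: [439.4, 280.3, -6.6]
orientation: [-0.578, 0.333, -0.391, 0.634]
ft_force: [0.1, 0.1, 1.2]
grip_width: 61.6
t 33.05 pos [436.7 279.6  18. ] jaw -61.8 f [0.1 0.1 1.2] w 61.6 tilt [ 0.03  -0.994  0.109]
tool shift [-0.8 16.3  1.8] len 16.4 roll -0.1
```

```bash
python3 -m pendant '[-0.8,6,1.8,0,0.72,0,6,0,0,0.72,0,3,0,0,0.72,0,0,0,0,0.72,0,0,0,0,0.72]' 30; python3 g.py 439.6 281.6 2 -61.7
python3 - <<'E'
from h import *
from rig import *
c=camera("side");crop(c["pixels"],250,270,80,60,10,"pics/s31.png")
E
```

```text
time_s: 33.67
position: [443.3, 283.0, -21.4]
orientation: [-0.578, 0.333, -0.391, 0.635]
ft_force: [0.2, 0.1, -0.2]
grip_width: 61.5
t 33.67 pos [440.5 282.4   3.1] jaw -61.8 f [ 0.2  0.1 -0.2] w 61.5 tilt [ 0.03  -0.993  0.111]
tool shift [ 0.2  1.  -1.3] len 1.7 roll -0.1
```

View pics/s31.png

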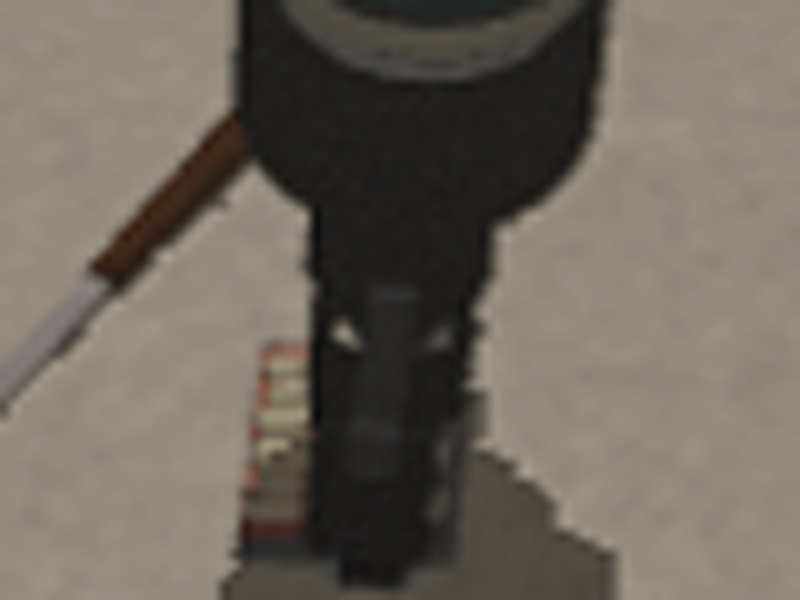

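```bash
python3 -m pendant '[0,1.2,-1,0,0.72,0,1,0,0,0.72,0,0,0,0,0.7,0,0,0,0,0.66,0,0,0,0,0.6]' 30; python3 g.py 439.6 281.6 2 -61.7
```

```text
time_s: 34.35
position: [442.8, 282.9, -23.0]
orientation: [-0.578, 0.333, -0.391, 0.635]
ft_force: [-2.0, 0.3, 4.4]
grip_width: 52.7
t 34.35 pos [440.  282.2   1.5] jaw -61.8 f [-2.   0.3  4.4] w 52.7 tilt [ 0.029 -0.993  0.111]
tool shift [ 0.4 -0.5 -0.6] len 0.9 roll -0.1
```

```bash
python3 -m pendant '[0,0,0,0,0.5,0,0,0,0,0.5,0,0,0,0,0.5,0,0,0,0,0.5,0,-3,0,0,0.5]' 30; python3 g.py 439.6 281.6 2 -61.7
```

```text
time_s: 34.98
position: [442.2, 282.6, -20.3]
orientation: [-0.578, 0.333, -0.391, 0.635]
ft_force: [0.0, 0.1, -0.6]
grip_width: 52.4
t 34.98 pos [439.4 281.9   4.3] jaw -61.8 f [ 0.   0.1 -0.6] w 52.4 tilt [ 0.029 -0.993  0.111]
tool shift [ 0.3  2.3 -0.3] len 2.3 roll -0.1
```

```bash
python3 -m pendant '[0,-30,0,0,0.5,0,-40,0,0,0.5,0,-40,0,0,0.5,0,-40,0,0,0.5,0,-10,0,10,0.5]' 35; python3 g.py 529 -184 185 -84.2
python3 - <<'E'
from h import *
from rig import *
c=camera("side");cv2.imwrite("pics/s32.png",c["pixels"])
E
python3 meas.py pics/t32.png 386,176 390,185 357,190 420,190
```

```text
time_s: 35.6
position: [422.5, 277.1, 142.1]
orientation: [-0.542, 0.389, -0.441, 0.601]
ft_force: [-0.7, 0.3, -0.2]
grip_width: 51.8
t 35.6 pos [419.8 276.5 166.6] jaw -72.0 f [-0.7  0.3 -0.2] w 51.8 tilt [ 0.01  -0.994  0.111]
tool shift [471.8 -17.8 -37.1] len 473.6 roll 12.2
90 [386.72 174.79] [ 583.4 -181.7  112.9] uv 562.1 -239.7 [(np.float64(45.4), np.float64(-81.6)), (np.float64(11.8), np.float64(-172.6))]
100 [385.08 175.25] [ 582.2 -176.8  112.9] uv 561.3 -234.8 [(np.float64(4.1), np.float64(-86.5)), (np.float64(8.6), np.float64(-177.3))]
105 [385.06 175.19] [ 582.4 -176.8  112.9] uv 561.5 -234.8 [(np.float64(2.9), np.float64(-91.3)), (np.float64(7.4), np.float64(178.0))]
90 [387.31 184.2 ] [ 555.4 -182.4  112.9] uv 534.2 -237.6 [(np.float64(42.5), np.float64(-82.9)), (np.float64(21.4), np.float64(-174.0))]
100 [387.18 184.22] [ 555.4 -182.1  112.9] uv 534.2 -237.3 [(np.float64(41.6), np.float64(-82.9)), (np.float64(19.8), np.float64(-173.9))]
105 [387.34 184.22] [ 555.4 -182.5  112.9] uv 534.1 -237.7 [(np.float64(39.9), np.float64(-83.2)), (np.float64(19.2), np.float64(-174.3))]
90 [356.22 188.2 ] [545.6 -91.3 112.9] uv 533.6 -146.0 [(np.float64(42.0), np.float64(-83.9)), (np.float64(21.6), np.float64(-174.4))]
100 [356.24 188.25] [545.5 -91.4 112.9] uv 533.5 -146.0 [(np.float64(40.0), np.float64(-84.2)), (np.float64(19.9), np.float64(-174.7))]
105 [356.24 188.24] [545.5 -91.3 112.9] uv 533.5 -146.0 [(np.float64(39.0), np.float64(-84.5)), (np.float64(19.1), np.float64(-175.1))]
90 [419.43 189.44] [ 537.9 -275.1  112.9] uv 507.3 -328.1 [(np.float64(42.2), np.float64(-84.5)), (np.float64(21.3), np.float64(-176.0))]
100 [419.44 189.41] [ 537.9 -275.2  112.9] uv 507.4 -328.1 [(np.float64(40.3), np.float64(-84.5)), (np.float64(19.7), np.float64(-176.0))]
105 [419.45 189.37] [ 538.  -275.2  112.9] uv 507.5 -328.2 [(np.float64(39.6), np.float64(-84.1)), (np.float64(19.0), np.float64(-175.6))]
```

View pics/s32.png

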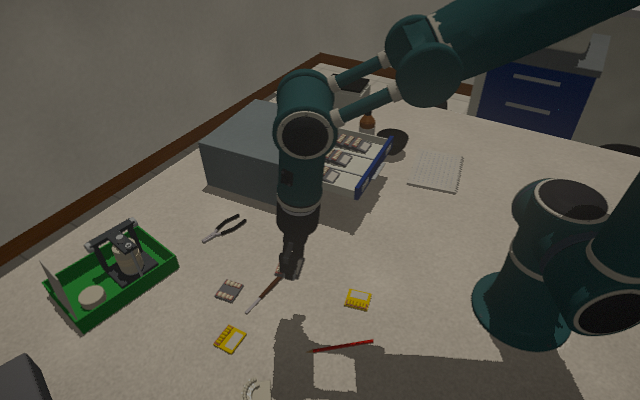

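View pics/t32.png

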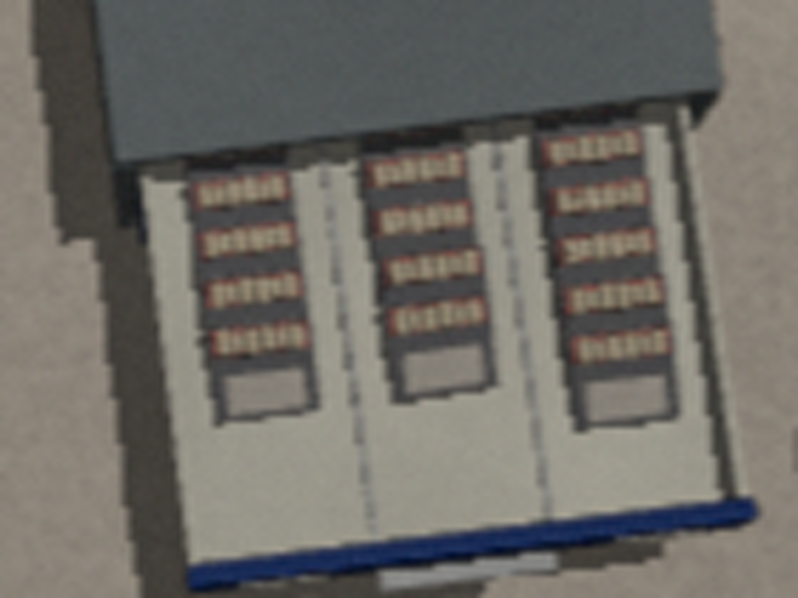

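```bash
python3 -m pendant '[0,-10,0,10.5,0.5,20,-8,0,1.7,0.5,50,0,0,0,0.5,50,0,0,0,0.5,50,0,0,0,0.5]' 35; python3 g.py 531.7 -183 180 -84.2
```

```text
time_s: 36.33
position: [437.0, 104.9, 151.8]
orientation: [-0.5, 0.445, -0.489, 0.559]
ft_force: [1.0, 0.2, -0.7]
grip_width: 52.3
t 36.33 pos [434.5 104.4 176.4] jaw -82.8 f [ 1.   0.2 -0.7] w 52.3 tilt [-0.009 -0.995  0.102]
tool shift [ 2.973e+02 -1.000e-01  6.050e+01] len 303.4 roll 1.4
```

```bash
python3 -m pendant '[52,0,10,1.4,0.5,52,-2,10,0,0.5,52,-2,10,0,0.5,52,-2,10,0,0.5,45,0,8,0,0.5]' 35; python3 g.py 531.7 -183 160 -84.2
```

```text
time_s: 36.95
position: [509.2, -149.7, 153.2]
orientation: [-0.5, 0.45, -0.488, 0.556]
ft_force: [0.3, 0.7, -0.8]
grip_width: 52.0
t 36.95 pos [ 507.  -150.2  177.7] jaw -83.2 f [ 0.3  0.7 -0.8] w 52.0 tilt [-0.012 -0.995  0.094]
tool shift [35.7 19.2 19. ] len 44.7 roll 1.0
```

```bash
python3 -m pendant '[28,0,12,1,0.5,5,8,5,0,0.5,0,15,0,0,0.5,0,12,0,0,0.5,0,0,0,0,0.5]' 35; python3 g.py 531.7 -183 128 -84.2
python3 - <<'E'
from h import *
from rig import *
c=camera("side");crop(c["pixels"],280,110,120,90,6.6,"pics/s33.png")
E
```

```text
time_s: 37.58
position: [529.3, -180.1, 110.7]
orientation: [-0.499, 0.457, -0.487, 0.552]
ft_force: [0.4, 0.2, 0.6]
grip_width: 52.3
t 37.58 pos [ 527.3 -180.8  135.3] jaw -83.8 f [0.4 0.2 0.6] w 52.3 tilt [-0.019 -0.996  0.085]
tool shift [2.8 7.5 3.5] len 8.8 roll 0.4
```

View pics/s33.png

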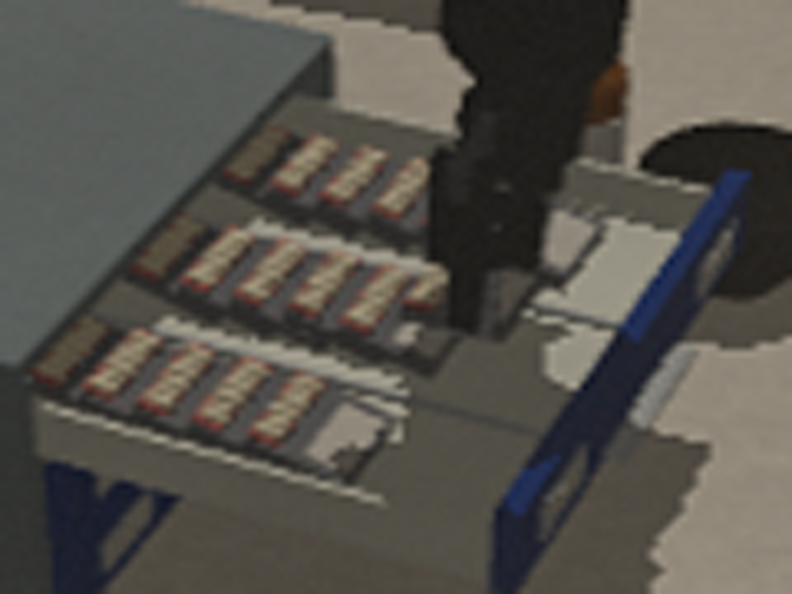

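```bash
python3 -m pendant '[2.8,3,3,0.4,0.5,0,4,0,0,0.5,0,3,0,0,0.5,0,2,0,0,0.5,0,0,0,0,0.5]' 22; python3 g.py 531.7 -183 117 -84.2
```

```text
time_s: 38.25
position: [535.3, -182.0, 100.6]
orientation: [-0.497, 0.457, -0.49, 0.551]
ft_force: [-0.6, 1.3, 0.2]
grip_width: 51.8
t 38.25 pos [ 533.2 -182.6  125.2] jaw -84.1 f [-0.6  1.3  0.2] w 51.8 tilt [-0.017 -0.996  0.088]
tool shift [ 0.4  8.  -2.3] len 8.3 roll 0.1
```

```bash
python3 -m pendant '[0.4,2,-2.5,0.1,0.5,0,2,0,0,0.5,0,2,0,0,0.5,0,1.5,0,0,0.5,0,0,0,0,0.5]' 22; python3 g.py 531.7 -183 110 -84.2
```

```text
time_s: 38.88
position: [533.5, -182.8, 92.8]
orientation: [-0.496, 0.458, -0.491, 0.551]
ft_force: [-0.2, 0.2, 1.2]
grip_width: 52.1
t 38.88 pos [ 531.4 -183.4  117.4] jaw -84.3 f [-0.2  0.2  1.2] w 52.1 tilt [-0.017 -0.996  0.089]
tool shift [-0.3  7.4 -0.3] len 7.4 roll -0.1
```

```bash
python3 -m pendant '[0,1.5,0,0,0.5,0,1.5,0,0,0.5,0,1.5,0,0,0.5,0,0,0,0,0.5,0,0,0,0,0.5]' 20; python3 g.py 531.7 -183 110 -84.2
python3 - <<'E'
from h import *
from rig import *
c=camera("side");crop(c["pixels"],290,125,80,60,10,"pics/s34.png")
E
```

```text
time_s: 39.5
position: [536.4, -182.6, 91.6]
orientation: [-0.495, 0.456, -0.492, 0.552]
ft_force: [-0.7, 1.2, 3.1]
grip_width: 51.7
t 39.5 pos [ 534.2 -183.3  116.2] jaw -84.2 f [-0.7  1.2  3.1] w 51.7 tilt [-0.016 -0.995  0.094]
tool shift [-0.4  6.  -3. ] len 6.7 roll -0.0
```

View pics/s34.png

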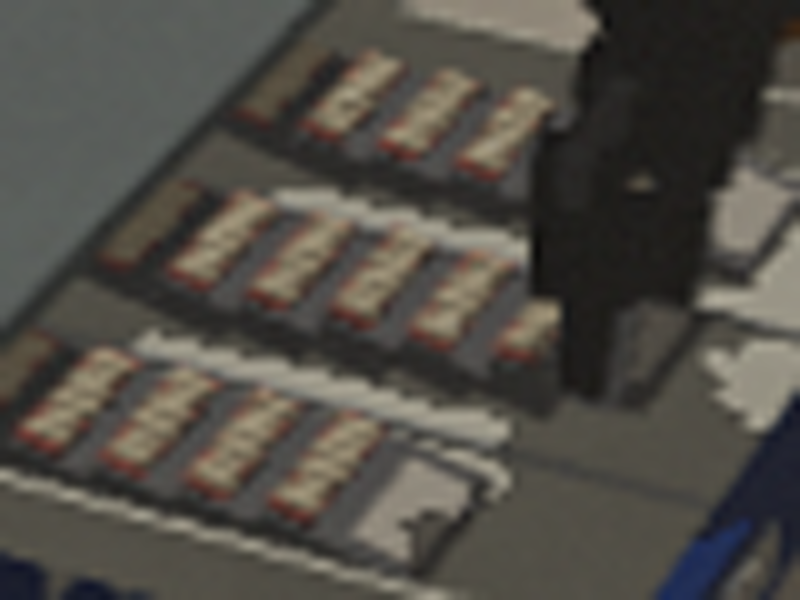

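```bash
python3 -m pendant '[0,1.5,-1.5,0,0.5,0,1.8,-0.5,0,0.5,0,1.8,-0.5,0,0.5,0,0,0,0,0.5,0,0,0,0,0.5]' 20; python3 g.py 531.7 -183 110 -84.2
python3 - <<'E'
from h import *
from rig import *
c=camera("side");crop(c["pixels"],290,125,80,60,10,"pics/s35.png")
E
```

```text
time_s: 40.17
position: [537.8, -182.3, 89.7]
orientation: [-0.493, 0.454, -0.494, 0.554]
ft_force: [-1.5, 0.5, 4.9]
grip_width: 52.3
t 40.17 pos [ 535.3 -182.9  114.3] jaw -84.2 f [-1.5  0.5  4.9] w 52.3 tilt [-0.015 -0.995  0.101]
tool shift [-0.2  3.9 -4. ] len 5.6 roll -0.0
```

View pics/s35.png

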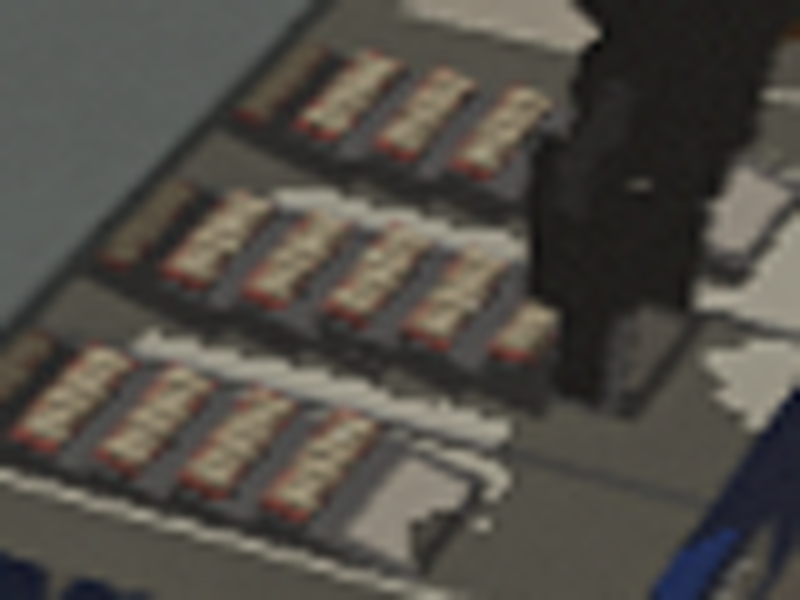

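```bash
python3 -m pendant '[0,2.5,-1,0,0.5,0,2.5,-1,0,0.5,0,2,-0.5,0,0.5,0,0,0,0,0.5,0,0,0,0,0.5]' 20; python3 g.py 531.7 -183 110 -84.2
python3 - <<'E'
from h import *
from rig import *
c=camera("side");crop(c["pixels"],290,125,80,60,10,"pics/s36.png")
E
```

```text
time_s: 40.85
position: [539.8, -182.1, 87.1]
orientation: [-0.491, 0.451, -0.496, 0.556]
ft_force: [-2.0, 1.5, 3.9]
grip_width: 52.1
t 40.85 pos [ 537.1 -182.7  111.6] jaw -84.2 f [-2.   1.5  3.9] w 52.1 tilt [-0.014 -0.994  0.11 ]
tool shift [-0.3  1.  -5.6] len 5.7 roll -0.0
```

View pics/s36.png

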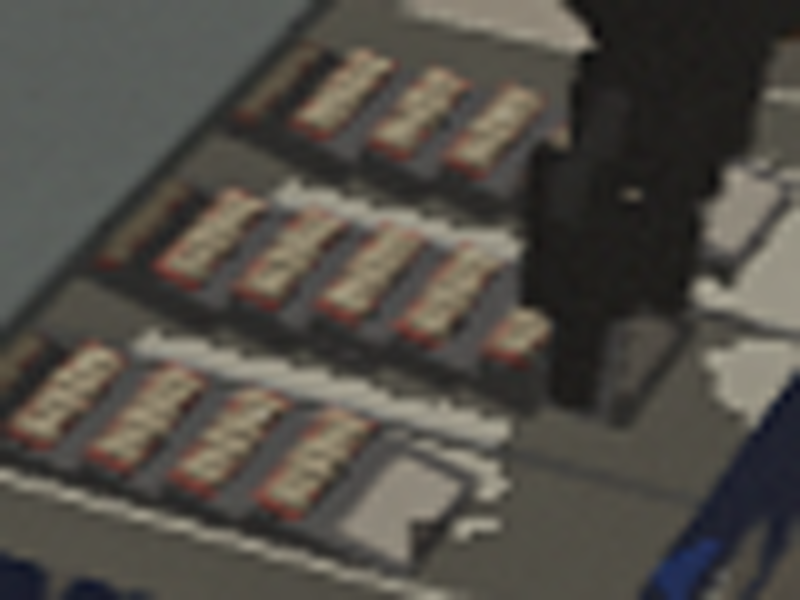

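```bash
python3 -m pendant '[0,2,-0.5,0,0.5,0,1.5,-0.5,0,0.5,0,0,0,0,0.5,0,0,0,0,0.5,0,0,0,0,0.5]' 20; python3 g.py 531.7 -183 110 -84.2
python3 - <<'E'
from h import *
from rig import *
c=camera("side");crop(c["pixels"],290,125,80,60,10,"pics/s37.png")
E
```

```text
time_s: 41.52
position: [542.1, -181.9, 87.0]
orientation: [-0.49, 0.449, -0.498, 0.557]
ft_force: [-2.4, 2.0, 4.1]
grip_width: 52.0
t 41.52 pos [ 539.3 -182.5  111.5] jaw -84.2 f [-2.4  2.   4.1] w 52.0 tilt [-0.013 -0.993  0.116]
tool shift [-0.2  0.7 -7.7] len 7.7 roll -0.0
```

View pics/s37.png

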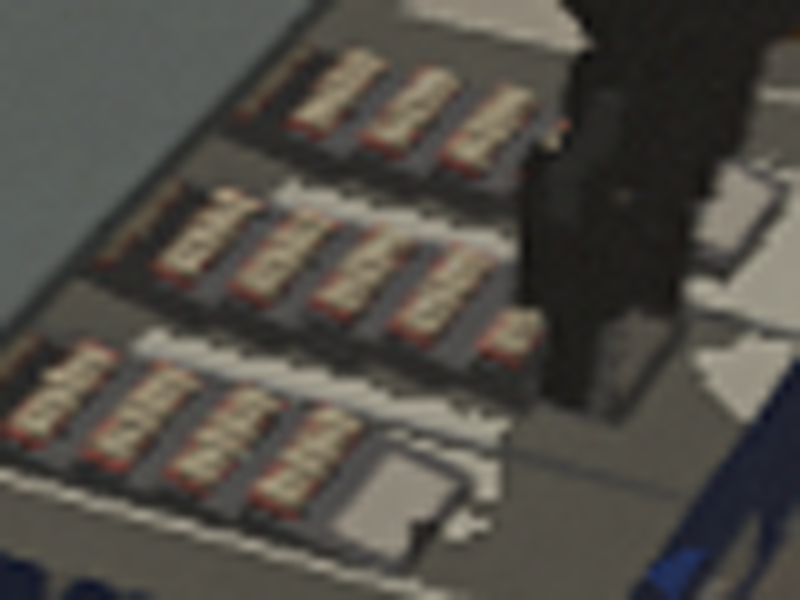

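```bash
python3 -m pendant '[0,0,0,0,0.56,0,0,0,0,0.6,0,0,0,0,0.64,0,0,0,0,0.68,0,0,0,0,0.7]' 20; python3 g.py 531.7 -183 110 -84.2
python3 - <<'E'
from h import *
from rig import *
c=camera("side");crop(c["pixels"],290,125,80,60,10,"pics/s38.png")
E
```

```text
time_s: 42.2
position: [540.6, -181.9, 84.7]
orientation: [-0.49, 0.45, -0.497, 0.557]
ft_force: [-0.2, -0.2, 0.3]
grip_width: 59.5
t 42.2 pos [ 537.9 -182.5  109.3] jaw -84.2 f [-0.2 -0.2  0.3] w 59.5 tilt [-0.014 -0.993  0.113]
tool shift [-0.2 -1.4 -6.1] len 6.3 roll -0.0
```

View pics/s38.png

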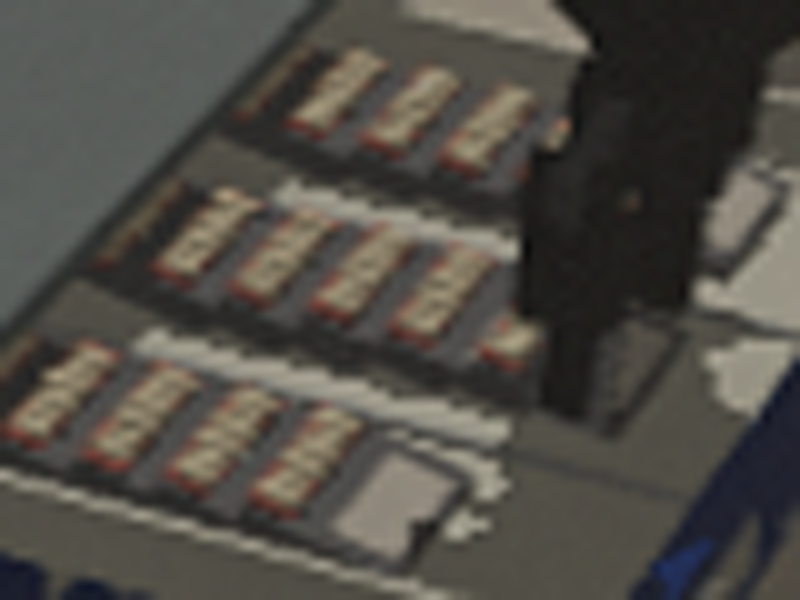

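```bash
python3 -m pendant '[0,-10,0,0,0.7,0,-25,0,0,0.7,0,-35,0,0,0.5,-45,-10,-30,0,0.2,-50,0,-50,0,0]' 20; python3 -m pendant '[-60,0,-50,0,0,-30,0,-30,0,0,0,0,0,0,0,0,0,0,0,0,0,0,0,0,0]'; python3 g.py 531.7 -183 110 -84.2
python3 - <<'E'
from h import *
from rig import *
c=camera("side");crop(c["pixels"],280,110,120,90,6.6,"pics/s39.png")
E
python3 meas.py pics/t39.png 386,183 388,192 357,188 420,188
```

```text
time_s: 42.88
position: [448.1, -100.8, 162.7]
orientation: [-0.489, 0.45, -0.499, 0.556]
ft_force: [-0.3, 0.2, -0.4]
grip_width: 6.9
time_s: 43.5
position: [368.0, -26.8, 157.9]
orientation: [-0.488, 0.447, -0.501, 0.558]
ft_force: [0.1, 0.2, -0.1]
grip_width: 0.0
t 43.5 pos [364.9 -27.4 182.4] jaw -84.4 f [ 0.1  0.2 -0.1] w 0.0 tilt [-0.011 -0.992  0.125]
tool shift [172.   88.9 140.7] len 239.3 roll -0.2
90 [387.25 180.5 ] [ 566.4 -182.7  112.9] uv 545.1 -239.0 [(np.float64(42.9), np.float64(-83.3)), (np.float64(17.4), np.float64(-174.4))]
100 [386.   181.62] [ 563.2 -178.9  112.9] uv 542.2 -234.9 [(np.float64(8.5), np.float64(-2.0)), (np.float64(3.3), np.float64(-91.3))]
105 [376.56 187.62] [ 546.  -150.8  112.9] uv 528.0 -205.2 [(np.float64(0.0), np.float64(0.0)), (np.float64(0.4), np.float64(-1.8))]
90 [387.5  193.44] [ 528.2 -182.   112.9] uv 507.1 -234.5 [(np.float64(41.3), np.float64(-1.9)), (np.float64(52.1), np.float64(-91.3))]
100 [388.37 190.81] [ 535.8 -184.8  112.9] uv 514.4 -238.0 [(np.float64(39.9), np.float64(-84.1)), (np.float64(19.7), np.float64(-175.1))]
105 [388
[... 253 characters left out ...]
64(-174.4))]
100 [355.82 185.23] [554.5 -90.4 112.9] uv 542.5 -145.9 [(np.float64(39.9), np.float64(-84.5)), (np.float64(19.7), np.float64(-175.0))]
105 [355.8  185.23] [554.5 -90.3 112.9] uv 542.5 -145.9 [(np.float64(38.9), np.float64(-84.7)), (np.float64(18.8), np.float64(-175.2))]
90 [419.04 186.36] [ 547.  -274.4  112.9] uv 516.4 -328.3 [(np.float64(41.6), np.float64(-84.5)), (np.float64(21.1), np.float64(-176.0))]
100 [419.06 186.41] [ 546.8 -274.5  112.9] uv 516.3 -328.3 [(np.float64(39.7), np.float64(-84.1)), (np.float64(19.5), np.float64(-175.6))]
105 [419.08 186.4 ] [ 546.8 -274.5  112.9] uv 516.3 -328.4 [(np.float64(38.7), np.float64(-83.9)), (np.float64(18.7), np.float64(-175.4))]
```

View pics/s39.png

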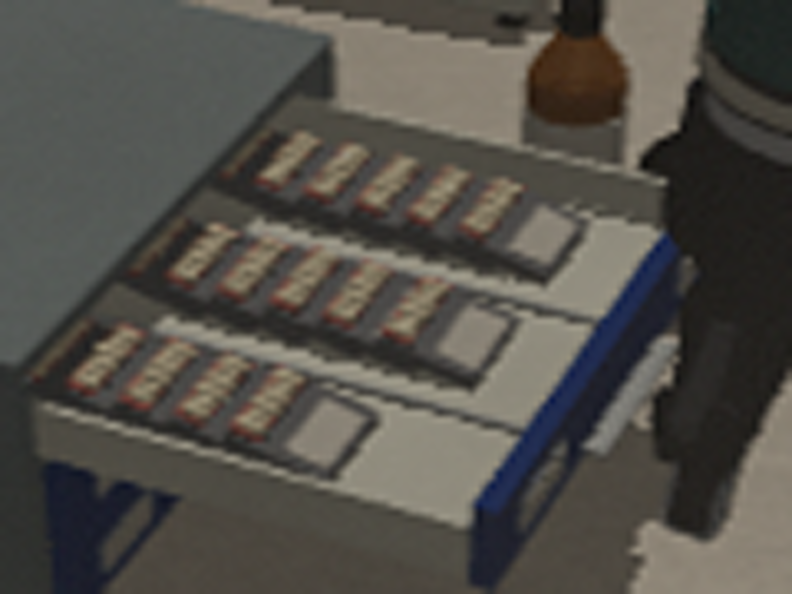

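View pics/t39.png

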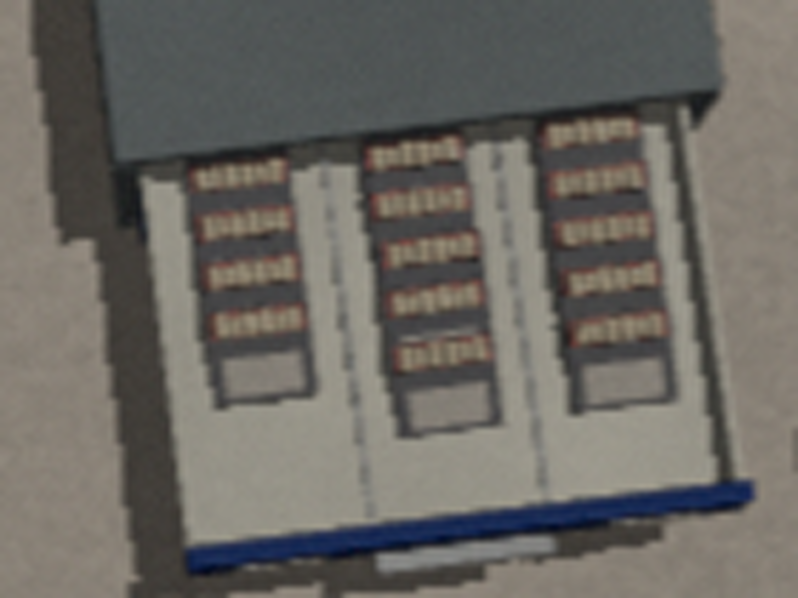

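```bash
python3 - <<'E'
from h import *
from rig import *
c=camera("side");s=observe();M=R.from_quat(s["orientation"]).as_matrix()
crop(c["pixels"],340,120,80,80,7,"pics/s40.png")
for b in(0,10,20,30,40): print(b,((proj(c,s["position"]-b*M[:,1])[0]-[340,120])*7).round())
T=camera("top")
hsv=cv2.cvtColor(T["pixels"],cv2.COLOR_BGR2HSV)
m=((hsv[:,:,0]>100)&(hsv[:,:,0]<130)&(hsv[:,:,1]>120)).astype(np.uint8);m[:, :300]=0
q=max(cv2.findContours(m,0,1)[0],key=cv2.contourArea);P=plane(T,cv2.boxPoints(cv2.minAreaRect(q)),139);print(P.round(1),P.mean(0))
E
```

```text
0 [297. 537.]
10 [303. 515.]
20 [309. 493.]
30 [315. 471.]
40 [321. 449.]
[[ 461.8  -49.3  139. ]
 [ 489.7 -329.6  139. ]
 [ 477.8 -330.4  139. ]
 [ 449.9  -50.4  139. ]] [ 469.8033077  -189.91698086  139.        ]
```

View pics/s40.png

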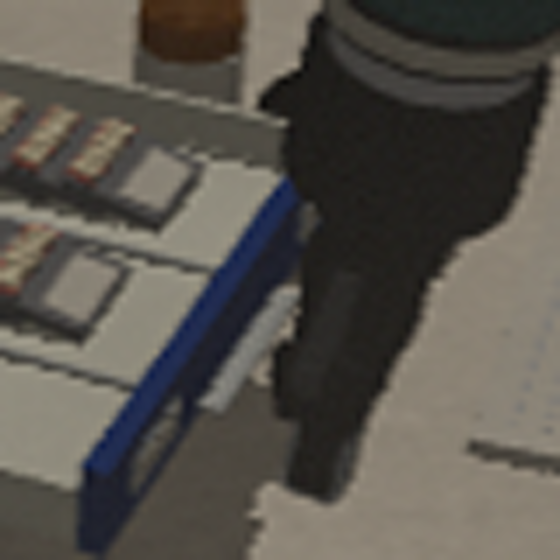

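```bash
python3 g.py 415 -194 150 -84.2
```

```text
t 43.7 pos [364.5 -27.3 181.9] jaw -84.4 f [ 0.3 -0.2  0.2] w -0.4 tilt [-0.011 -0.992  0.124]
tool shift [171.2  34.   29.9] len 177.1 roll -0.2
```

```bash
python3 -m pendant '[45,0,8,0,0,45,5,8,0,0,45,10,8,0,0,36,10,6,0,0,0,8,0,0,0]'; python3 g.py 422 -194 127 -84.2
```

```text
time_s: 44.32
position: [422.3, -200.1, 126.2]
orientation: [-0.487, 0.447, -0.501, 0.558]
ft_force: [-0.8, 0.7, -0.7]
grip_width: -0.2
t 44.33 pos [ 419.3 -200.7  150.7] jaw -84.3 f [-0.8  0.7 -0.7] w -0.2 tilt [-0.011 -0.992  0.126]
tool shift [-6.2 24.   0.4] len 24.8 roll -0.1
```

```bash
python3 -m pendant '[-6,10,-1,0,0,0,10,0,0,0,0,4,0,0,0,0,0,0,0,0,0,0,0,0,0]'; python3 g.py 422 -194 127 -84.2
python3 - <<'E'
from h import *
from rig import *
c=camera("side");crop(c["pixels"],320,110,80,80,7,"pics/s41.png")
E
```

```text
time_s: 44.95
position: [422.3, -189.9, 99.3]
orientation: [-0.488, 0.448, -0.499, 0.559]
ft_force: [-0.3, -0.2, -0.4]
grip_width: -0.1
t 44.95 pos [ 419.3 -190.6  123.8] jaw -84.2 f [-0.3 -0.2 -0.4] w -0.1 tilt [-0.014 -0.992  0.123]
tool shift [ 3.7 -2.9  2.8] len 5.4 roll 0.0
```

View pics/s41.png

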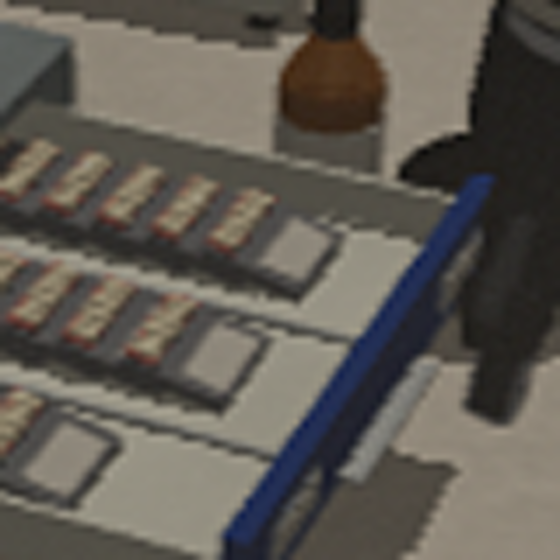

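```bash
python3 -m pendant '[3,-5,0,0,0,0,0,10,0,0,0,1,8,0,0,0,1,5,0,0,0,1,5,0,0]'; python3 g.py 470 -189 127 -84.2
python3 - <<'E'
from h import *
from rig import *
c=camera("side");crop(c["pixels"],320,110,80,80,7,"pics/s42.png")
E
```

```text
time_s: 45.62
position: [453.0, -191.1, 106.6]
orientation: [-0.487, 0.447, -0.5, 0.559]
ft_force: [-0.1, -0.2, -0.1]
grip_width: -0.0
t 45.62 pos [ 450.  -191.7  131.1] jaw -84.2 f [-0.1 -0.2 -0.1] w -0.0 tilt [-0.012 -0.992  0.126]
tool shift [-0.6  6.7 19.5] len 20.6 roll -0.0
```

View pics/s42.png

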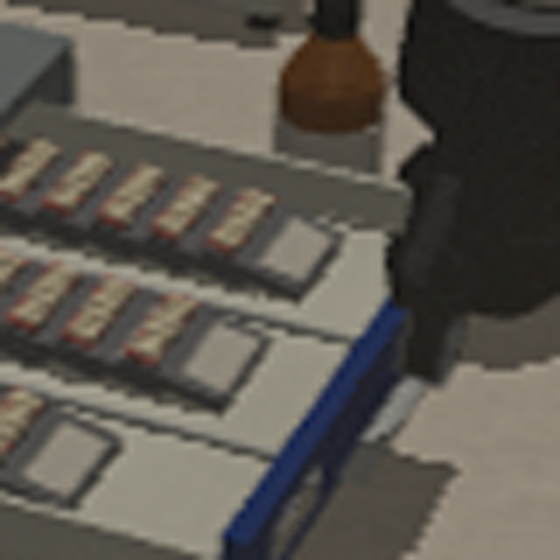

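```bash
python3 -m pendant '[0,0.8,3,0,0,0,0.8,4,0,0,0,0.8,5,0,0,0,0.8,6,0,0,0,0.8,6,0,0]'; python3 g.py 630 -170 127 -84.2
```

```text
time_s: 46.3
position: [477.9, -188.3, 105.2]
orientation: [-0.488, 0.447, -0.5, 0.559]
ft_force: [-2.2, -0.2, 1.3]
grip_width: 0.4
t 46.3 pos [ 474.8 -188.9  129.7] jaw -84.2 f [-2.2 -0.2  1.3] w 0.4 tilt [-0.013 -0.992  0.124]
tool shift [ -3.2  22.  154.7] len 156.3 roll -0.0
```

```bash
python3 -m pendant '[0,0.9,7,0,0,0,0.9,7,0,0,0,0.9,7,0,0,0,0.9,7,0,0,0,0.9,7,0,0]'; python3 -m pendant '[0,0.9,7,0,0,0,0.9,7,0,0,0,0.9,7,0,0,0,0.9,7,0,0,0,0.9,7,0,0]';python3 g.py 630 -170 127 -84.2
python3 - <<'E'
from h import *
from rig import *
c=camera("side");crop(c["pixels"],270,100,130,97,6,"pics/s43.png")
E
```

```text
time_s: 46.92
position: [515.7, -184.5, 105.1]
orientation: [-0.488, 0.447, -0.5, 0.559]
ft_force: [-2.0, 0.3, 0.8]
grip_width: 0.1
time_s: 47.55
position: [553.3, -180.7, 104.9]
orientation: [-0.488, 0.447, -0.5, 0.559]
ft_force: [-1.8, -0.3, 2.1]
grip_width: 0.2
t 47.55 pos [ 550.3 -181.3  129.4] jaw -84.2 f [-1.8 -0.3  2.1] w 0.2 tilt [-0.013 -0.992  0.124]
tool shift [-3.2 12.4 79.5] len 80.6 roll -0.0
```

View pics/s43.png

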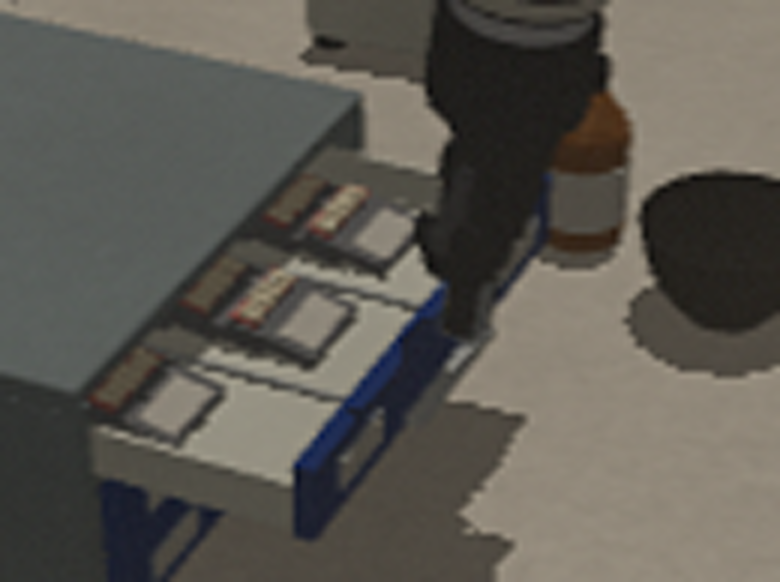

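```bash
python3 -m pendant '[0,0.9,7,0,0,0,0.9,7,0,0,0,0.9,7,0,0,0,0.9,7,0,0,0,0.9,7,0,0]'; python3 -m pendant '[0,0.8,6,0,0,0,0.8,6,0,0,0,0.6,5,0,0,0,0.6,5,0,0,0,0.5,4,0,0]';python3 g.py 640 -170 127 -84.2
python3 - <<'E'
from h import *
from rig import *
c=camera("side");crop(c["pixels"],270,100,130,97,6,"pics/s44.png")
E
```

```text
time_s: 48.22
position: [591.3, -176.8, 104.7]
orientation: [-0.488, 0.447, -0.5, 0.559]
ft_force: [-1.2, 0.1, 1.7]
grip_width: 0.2
time_s: 48.85
position: [619.5, -173.9, 104.6]
orientation: [-0.488, 0.447, -0.5, 0.559]
ft_force: [-2.2, 0.4, 2.0]
grip_width: -0.0
t 48.85 pos [ 616.4 -174.5  129.1] jaw -84.2 f [-2.2  0.4  2. ] w -0.0 tilt [-0.013 -0.992  0.124]
tool shift [-2.1  5.1 23.4] len 24.1 roll -0.0
```

View pics/s44.png

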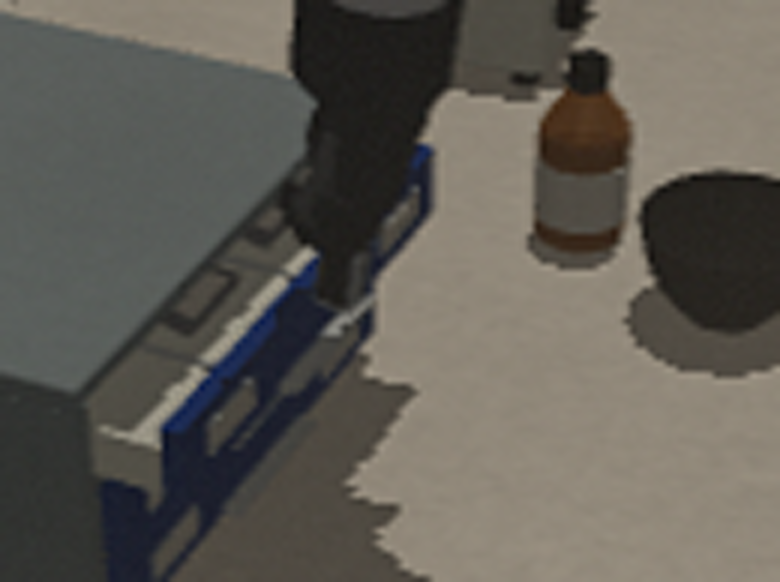

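```bash
python3 -m pendant '[0,0.4,3,0,0,0,0.4,3,0,0,0,0.4,3,0,0,0,0.4,3,0,0,0,0.3,2,0,0]';python3 g.py 640 -170 127 -84.2
python3 - <<'E'
from h import *
from rig import *
c=camera("side");crop(c["pixels"],270,100,130,97,6,"pics/s45.png")
E
```

```text
time_s: 49.52
position: [634.7, -172.4, 104.5]
orientation: [-0.488, 0.447, -0.5, 0.559]
ft_force: [-1.9, -0.6, 2.1]
grip_width: 0.4
t 49.52 pos [ 631.7 -173.   129. ] jaw -84.2 f [-1.9 -0.6  2.1] w 0.4 tilt [-0.013 -0.992  0.125]
tool shift [-2.1  3.1  8.2] len 9.1 roll -0.0
```

View pics/s45.png

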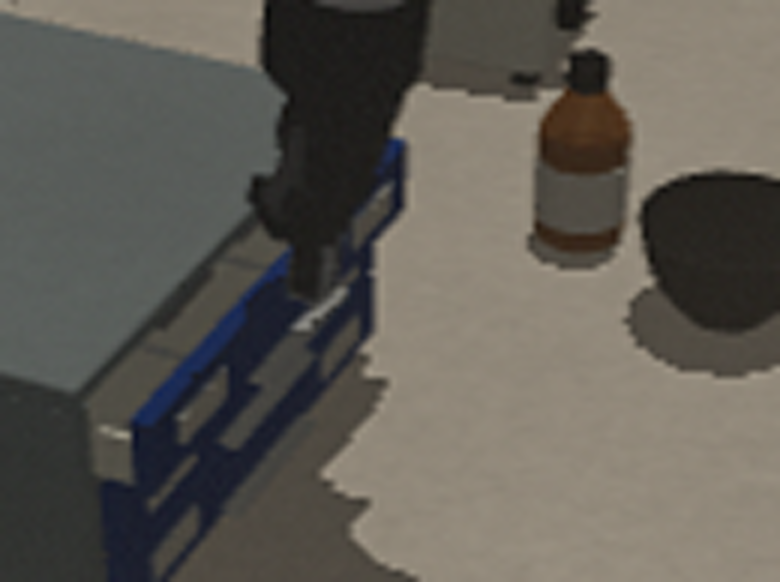

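```bash
python3 -m pendant '[0,0.4,2.5,0,0,0,0.4,2.5,0,0,0,0.4,2,0,0,0,0.4,2,0,0,0,0.3,1.5,0,0]';python3 g.py 640 -170 127 -84.2
python3 - <<'E'
from h import *
from rig import *
c=camera("side");crop(c["pixels"],270,100,130,97,6,"pics/s46.png")
E
```

```text
time_s: 50.2
position: [646.3, -171.2, 104.0]
orientation: [-0.487, 0.447, -0.5, 0.559]
ft_force: [-2.6, -0.2, 1.7]
grip_width: -0.1
t 50.2 pos [ 643.2 -171.9  128.5] jaw -84.2 f [-2.6 -0.2  1.7] w -0.1 tilt [-0.013 -0.992  0.125]
tool shift [-2.2  1.2 -3.2] len 4.0 roll -0.0
```

View pics/s46.png

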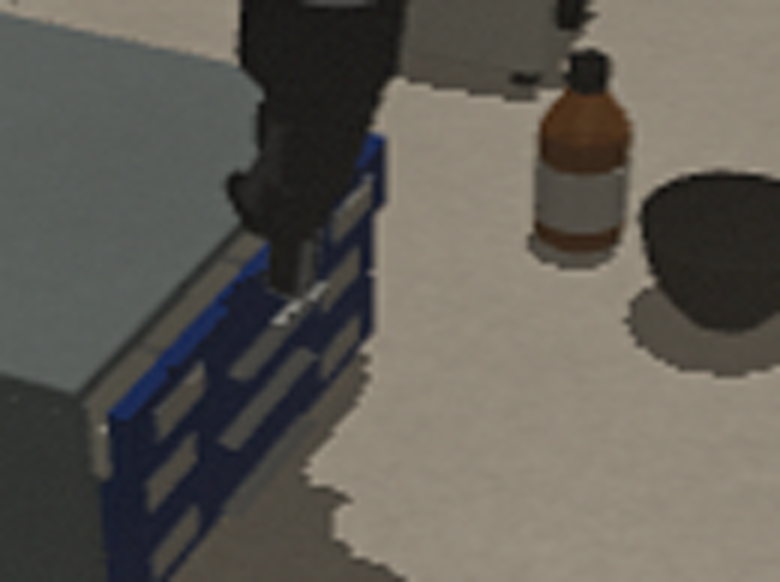

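```bash
python3 -m pendant '[0,0.2,2,0,0,0,0.2,2,0,0,0,0.2,1.5,0,0,0,0.2,1.5,0,0,0,0.2,1,0,0]';python3 g.py 640 -170 127 -84.2
python3 - <<'E'
from h import *
from rig import *
c=camera("side");crop(c["pixels"],270,100,130,97,6,"pics/s47.png")
E
```

```text
time_s: 50.88
position: [653.7, -170.5, 103.9]
orientation: [-0.488, 0.448, -0.499, 0.559]
ft_force: [-6.9, -0.5, 5.5]
grip_width: 0.3
t 50.88 pos [ 650.7 -171.1  128.4] jaw -84.2 f [-6.9 -0.5  5.5] w 0.3 tilt [-0.013 -0.992  0.123]
tool shift [ -2.1   0.1 -10.7] len 10.9 roll -0.0
```

View pics/s47.png

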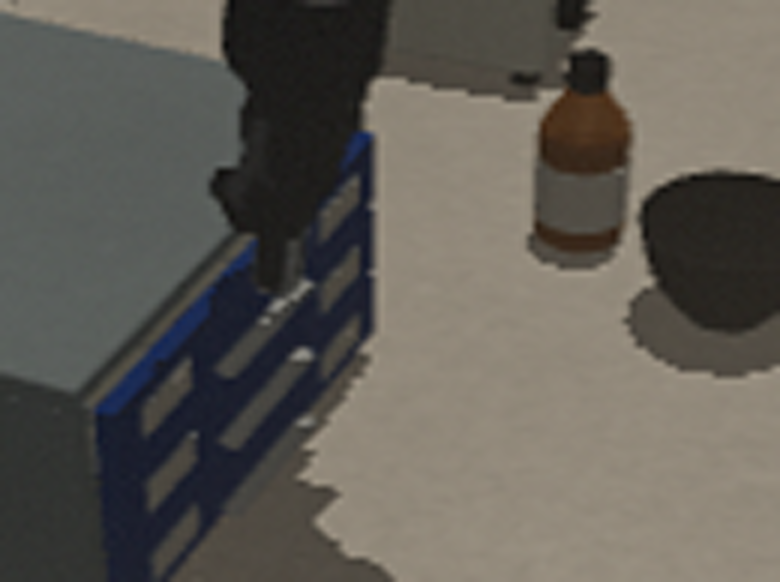

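```bash
python3 -m pendant '[0,0.1,1.5,0,0,0,0.1,1.5,0,0,0,0.1,1.5,0,0,0,0,1,0,0,0,0,0,0,0]';python3 g.py 640 -170 127 -84.2
```

```text
time_s: 51.55
position: [653.2, -170.5, 104.1]
orientation: [-0.491, 0.451, -0.496, 0.556]
ft_force: [-1.6, -0.6, 2.0]
grip_width: 0.1
t 51.55 pos [ 650.5 -171.1  128.6] jaw -84.2 f [-1.6 -0.6  2. ] w 0.1 tilt [-0.015 -0.994  0.11 ]
tool shift [ -2.1   0.5 -10.5] len 10.7 roll 0.0
```

```bash
python3 -m pendant '[0,0,-10,0,0,0,0,-25,0,0,0,-5,-40,0,0,-40,-10,-45,0,0,-50,0,-30,0,0]';python3 -m pendant '[-55,0,-25,0,0,-40,0,-20,0,0,0,0,0,0,0,0,0,0,0,0,0,0,0,0,0]'
python3 - <<'E'
from h import *
from rig import *
import pickle
c=camera("side");crop(c["pixels"],180,80,160,120,5,"pics/s48.png")
T=camera("top");cv2.imwrite("pics/t48.png",T["pixels"])
hsv=cv2.cvtColor(T["pixels"],cv2.COLOR_BGR2HSV)
m=((hsv[:,:,0]>100)&(hsv[:,:,0]<130)&(hsv[:,:,1]>120)).astype(np.uint8);m[:, :300]=0
q=max(cv2.findContours(m,0,1)[0],key=cv2.contourArea);P=plane(T,cv2.boxPoints(cv2.minAreaRect(q)),139);print(P.round(1),P.mean(0))
E
```

```text
time_s: 52.18
position: [494.2, -97.6, 103.0]
orientation: [-0.489, 0.449, -0.5, 0.557]
ft_force: [1.3, 1.0, 1.1]
grip_width: -0.4
time_s: 52.8
position: [437.0, -3.9, 98.3]
orientation: [-0.487, 0.448, -0.501, 0.558]
ft_force: [-0.7, -0.4, -0.5]
grip_width: 0.1
[[ 656.9  -27.8  139. ]
 [ 685.6 -312.8  139. ]
 [ 650.1 -315.5  139. ]
 [ 621.3  -31.3  139. ]] [ 653.48609356 -171.84693263  139.        ]
```

View pics/s48.png

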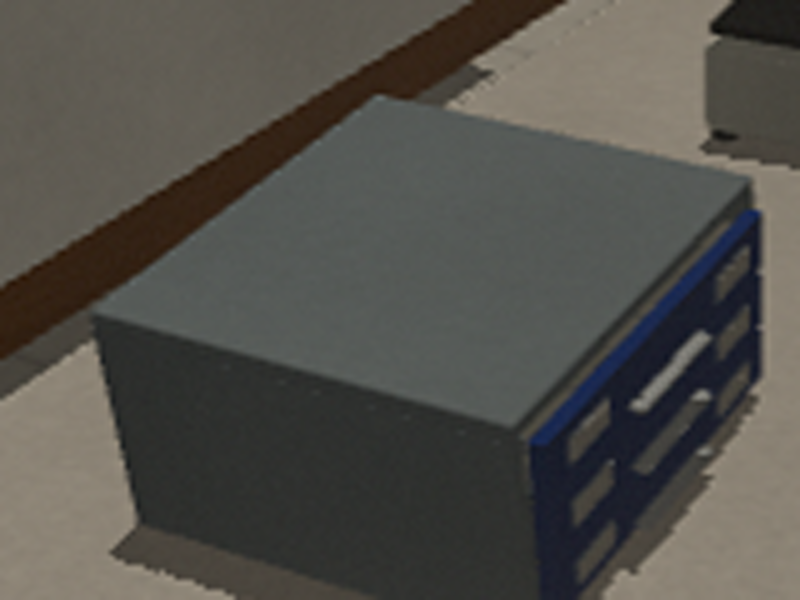

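View pics/t48.png

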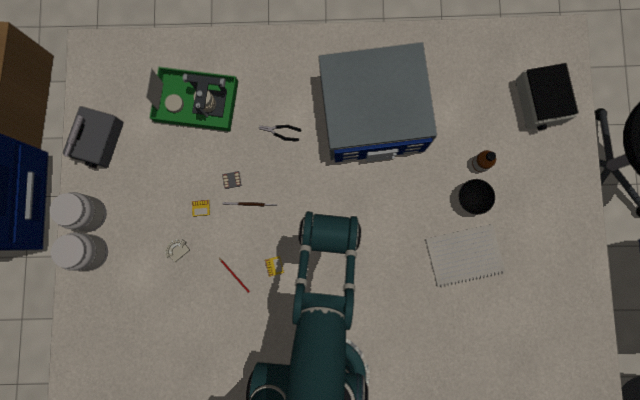

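```bash
python3 - <<'E'
from h import *
a=cv2.imread("pics/t48.png");crop(a,315,125,130,45,6,"pics/t49.png")
E
```

```text
(no output)
```

View pics/t49.png

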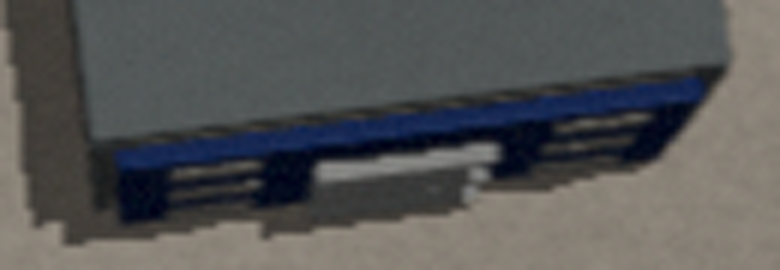

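```bash
python3 - <<'E'
from h import *
import pickle
T,S=pickle.load(open("cam.pkl","rb"))
a=np.radians(5.8)
for n,uv,z in(("cab",[(330,148.3),(435.8,135.8)],156),("outer",[(334.7,153),(432.5,141.7)],139),("inner",[(334.7,150),(432.5,138)],139)):
    P=plane(T,uv,z);print(n,P.round(1),P[:,:2]@[np.cos(a),np.sin(a)])
E
```

```text
cab [[ 656.6  -17.2  156. ]
 [ 685.6 -321.   156. ]] [651.53184275 649.66617091]
outer [[ 646.4  -30.5  139. ]
 [ 672.8 -314.3  139. ]] [640.05099874 637.61309232]
inner [[ 655.4  -30.7  139. ]
 [ 683.8 -314.8  139. ]] [648.89629867 648.48193665]
```

```bash
python3 -c "
from rig import *
print(hand_in())"
```

```text
the job is handed in; nothing more can be done
None
```

I laid the three front-teeth cards in line on the middle lane, teeth to the back, and pushed the drawer shut. I handed in at about 53 s of the 72 s allowed.

**Row:** Spacings by the label centres in the top view were about 25.4, 25.8 and 28.8 mm, against 26 mm for the stored cards. The third card overlaps about 19 mm instead of 22, because the drawer crept in about 9 mm while I pressed that card down. I left it, since pushing it back risked disturbing the row. All the tooth rows were uncovered, with the cards within about 2 mm of the lane's middle. The last view inside was with the drawer roughly half shut, and the row was still in order.

**Drawer:** It came to its stop. The force rose to about 7 N and the arm moved no further. The front measured 11.8 mm ahead of the cabinet's face, against the 12 mm given for shut.

**What went wrong:**
- **Finger reach:** the fingertips ended about 17–22 mm short of the reported TCP, so the first card took several tries to grip.
- **Third card:** one failed grip slid it about 7 mm on the bench, so I measured it again before picking it up.
- **Tool tilt:** the tool had tilted about 7° by the end, which the moves could not correct.

The top view shows the back-teeth card and the other things on the bench where they started.

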